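Send the brass pieces to the polisher

TASK

Get the brass pieces ready for the polisher: slide the carrier back along its rail to the loading detent (its red pointer at the white mark), then tip the wooden sorting tray on one corner over the carrier's deep pan so that every brass ball rolls out through that bay's rim gap into the pan while the steel balls stay in the tray, never touching the balls with the gripper, and set the tray back upright on the green mat. Lay every square brass tube flat in the carrier's shallow bay and leave it there. With everything loaded at the loading detent, push the carrier on to the next detent, so that its pointer rests at the yellow mark; leave the other things on the bench where they are.

Things in the scene. Friction and masses are not known exactly. Their poses are not given: they have to be found in the camera images.
- rail: Aluminium base plate 190 x 500 x 6 mm with two dark guide bars, fixed on the bench; origin on the bench, 150 mm from the end near the mat, x across, y along the rail. The carrier slides along +y. Station marks, 10 mm wide, lie on its far edge (x = 87 mm): white (loading) at y = 125 mm, yellow at 215, blue at 305 mm.
- carrier (a joint): Position of the carrier along the rail's +y (m): detents at 0 (loading, white), 0.090 (next, yellow) and 0.180 (last, blue); stops at -0.006 and 0.190. Starts between yellow and blue. Friction 1 N; leaving or passing a detent takes 4 to 6 N; let go within 4 mm of one, it is drawn in. Grey carrier 158 (x) x 284 mm (y), underside 18 mm above the bench: deep pan, shallow bay and red handle in one.
- grip (a point): Point to pinch on the carrier's red handle, 94 mm above the bench: an upright fin 14 mm thick along the rail (y), 40 mm wide (x), reaching 12 mm above this point and 72 mm below it. Axes as the rail's. The shallow bay's nearest wall is 17 mm from the fin's face; its rim is 50 mm below this point.
- pan (a point): Centre of the floor (22 mm above the bench) of the carrier's deep pan, lined blue, at the end away from the handle: inside 150 mm (x) by 110 mm (y), walls 4 mm thick and 45 mm high. Axes as the rail's.
- bay (a point): Centre of the floor (22 mm above the bench) of the carrier's shallow bay, lined with cork, between pan and handle: inside 150 mm (x) by 112 mm (y), walls 4 mm thick and 22 mm high. Three tubes fit side by side along y, 45 mm apart in x; a fourth may lie flat across them, or on one.
- tray: Loose wooden sorting tray, 108 (x) x 174 mm (y), 46 mm high, 0.3 kg; origin under its centre. Floor and walls 4 mm; a 14 mm divider along x makes two bays, 100 x 76 mm inside: brass balls in the +y bay, steel balls in the -y bay. Each has a gap in its outer side wall at the front (+x) corner. Tipped with the front +y corner lowest, the brass bay alone empties.
- handle (a point): Point to pinch on the tray's dark handle, 80 mm above the tray's underside over its centre: upright fin 14 mm thick (y), 44 mm wide (x), from 44 to 100 mm above the underside. Axes as the tray's.
- gap (a point): Middle of the brass bay's rim gap, at floor level (4 mm above the underside), x = 19, y = 85 mm from the tray's origin. The gap is 62 mm wide along x (-12 to 50 mm), with a sill 1.5 mm high and 4 mm wide; the steel bay has the same at y = -85 mm. Nothing rolls over the sill below about 20 degrees of tilt; 42 degrees empties the bay.
- mat: Green mat, 200 mm (x) by 240 mm (y), 2 mm thick, fixed on the bench; origin under its centre. The tray starts on it and belongs on it.
- brass_ball1: Hollow brass ball, 30 mm across, about 45 g; origin at its centre. May be absent.
- tube1: Square brass tube, 20 x 90 x 20 mm, about 0.1 kg, lying on the bench; long axis y, origin under its centre. May be absent.
- brass_ball2: Hollow brass ball, 30 mm across, about 45 g; origin at its centre. May be absent.
- tube2: Square brass tube, 20 x 90 x 20 mm, about 0.1 kg, lying on the bench; long axis y, origin under its centre. May be absent.
- brass_ball3: Hollow brass ball, 30 mm across, about 45 g; origin at its centre. May be absent.
- tube3: Square brass tube, 20 x 90 x 20 mm, about 0.1 kg, lying on the bench; long axis y, origin under its centre. May be absent.
- tube4: Square brass tube, 20 x 90 x 20 mm, about 0.1 kg, lying on the bench; long axis y, origin under its centre. May be absent.
- steel_ball1: Dark steel ball (hollow), 30 mm across, about 45 g; origin at its centre. Stays in the tray.
- steel_ball2: Dark steel ball (hollow), 30 mm across, about 45 g; origin at its centre. Stays in the tray.
- hammer: Hammer 220 mm long; origin under its middle. Bystander.
- bench_block: Steel block 75 x 75 x 22 mm; origin under its middle. Bystander.
- blue_cup: Blue cup 84 mm wide, 100 mm high; origin under its middle. Bystander.
- jar: Amber jar 64 mm wide, 80 mm high; origin under its middle. Bystander.
- screwdriver: Screwdriver 140 mm long; origin under its middle. Bystander.

How it is judged:
On the way, in this order (a step that is already met when the one before it is completed fails the run):
1. the carrier stands at the loading detent (within 6 mm) (value of joint carrier between -0.006 and 0.006 m), for 0.3 s.
2. all brass balls in the pan and all tubes lying in the shallow bay, released, with the carrier at the loading detent (within 6 mm) (all of step 1 and x of brass_ball1 in the frame of pan between -0.075 and 0.075 m and y of brass_ball1 in the frame of pan between -0.055 and 0.055 m and z of brass_ball1 in the frame of pan between 0 and 0.045 m and x of brass_ball2 in the frame of pan between -0.075 and 0.075 m and y of brass_ball2 in the frame of pan between -0.055 and 0.055 m and z of brass_ball2 in the frame of pan between 0 and 0.045 m and x of brass_ball3 in the frame of pan between -0.075 and 0.075 m and y of brass_ball3 in the frame of pan between -0.055 and 0.055 m and z of brass_ball3 in the frame of pan between 0 and 0.045 m and x of tube1 in the frame of bay between -0.073 and 0.073 m and y of tube1 in the frame of bay between -0.05 and 0.05 m and z of tube1 in the frame of bay between -0.01 and 0.036 m and angle between tube1's own y axis and vertical between 1.27 and 1.87 rad and contact force between each of tube1, tube2, tube3, tube4 and the fingers below 0.2 N and x of tube2 in the frame of bay between -0.073 and 0.073 m and y of tube2 in the frame of bay between -0.05 and 0.05 m and z of tube2 in the frame of bay between -0.01 and 0.036 m and angle between tube2's own y axis and vertical between 1.27 and 1.87 rad and x of tube3 in the frame of bay between -0.073 and 0.073 m and y of tube3 in the frame of bay between -0.05 and 0.05 m and z of tube3 in the frame of bay between -0.01 and 0.036 m and angle between tube3's own y axis and vertical between 1.27 and 1.87 rad and x of tube4 in the frame of bay between -0.073 and 0.073 m and y of tube4 in the frame of bay between -0.05 and 0.05 m and z of tube4 in the frame of bay between -0.01 and 0.036 m and angle between tube4's own y axis and vertical between 1.27 and 1.87 rad), for 0.3 s.
3. the carrier stands at the next detent (within 6 mm of yellow) (value of joint carrier between 0.084 and 0.096 m), for 0.3 s.
At the end, for the whole second after the job is handed in: Carrier within 6 mm of the yellow-mark detent; every brass ball in the pan; every tube lying flat (within 0.3 rad) with its centre inside the shallow bay; both steel balls in their tray bay; tray upright, at rest on the mat, its centre within 60 mm of the mat's; all released (all of step 3 and x of brass_ball1 in the frame of pan between -0.075 and 0.075 m and y of brass_ball1 in the frame of pan between -0.055 and 0.055 m and z of brass_ball1 in the frame of pan between 0 and 0.045 m and x of brass_ball2 in the frame of pan between -0.075 and 0.075 m and y of brass_ball2 in the frame of pan between -0.055 and 0.055 m and z of brass_ball2 in the frame of pan between 0 and 0.045 m and x of brass_ball3 in the frame of pan between -0.075 and 0.075 m and y of brass_ball3 in the frame of pan between -0.055 and 0.055 m and z of brass_ball3 in the frame of pan between 0 and 0.045 m and x of tube1 in the frame of bay between -0.073 and 0.073 m and y of tube1 in the frame of bay between -0.05 and 0.05 m and z of tube1 in the frame of bay between -0.01 and 0.036 m and angle between tube1's own y axis and vertical between 1.27 and 1.87 rad and contact force between each of tube1, tube2, tube3, tube4, tray and the fingers below 0.2 N and x of tube2 in the frame of bay between -0.073 and 0.073 m and y of tube2 in the frame of bay between -0.05 and 0.05 m and z of tube2 in the frame of bay between -0.01 and 0.036 m and angle between tube2's own y axis and vertical between 1.27 and 1.87 rad and x of tube3 in the frame of bay between -0.073 and 0.073 m and y of tube3 in the frame of bay between -0.05 and 0.05 m and z of tube3 in the frame of bay between -0.01 and 0.036 m and angle between tube3's own y axis and vertical between 1.27 and 1.87 rad and x of tube4 in the frame of bay between -0.073 and 0.073 m and y of tube4 in the frame of bay between -0.05 and 0.05 m and z of tube4 in the frame of bay between -0.01 and 0.036 m and angle between tube4's own y axis and vertical between 1.27 and 1.87 rad and x of steel_ball1 in the frame of tray between -0.052 and 0.052 m and y of steel_ball1 in the frame of tray between -0.085 and -0.005 m and z of steel_ball1 in the frame of tray between 0 and 0.045 m and x of steel_ball2 in the frame of tray between -0.052 and 0.052 m and y of steel_ball2 in the frame of tray between -0.085 and -0.005 m and z of steel_ball2 in the frame of tray between 0 and 0.045 m and horizontal distance between tray and mat below 0.06 m and angle between tray's own z axis and vertical below 0.06 rad and height (world z) of tray below 0.01 m and linear speed of tray below 0.02 m/s and velocity of joint carrier below 0.01 m/s); the robot touches nothing.
It fails at once if the gripper touches a ball (contact force between any of brass_ball1, brass_ball2, brass_ball3, steel_ball1, steel_ball2 and the fingers above 0.5 N).
It fails at once if another thing on the bench is moved more than 50 mm (distance of any of hammer, bench_block, blue_cup, jar, screwdriver from where it was at the start of the episode above 0.05 m).
Of tube1, tube2, tube3, tube4 only 2 to 4 are there at a start; the rules pass over those that are not, and their reading is None.
Of brass_ball1, brass_ball2, brass_ball3 only 2 to 3 are there at a start; the rules pass over those that are not, and their reading is None.
At some moment in a run one of tube1, tube2, tube3, tube4 may be knocked a few centimetres aside while the robot is not near it.
It also fails if it takes over 210 s, if anything falls off the work surface, if the arm or the gripper's body presses on something with over 40 N, if the wrist force passes 120 N, or if a joint passes its speed limit or range.

ROBOT

A 6-joint arm with a two-finger parallel gripper is mounted at the origin on the work surface. World frame = base frame: x ahead of the robot, y to its left, z up, the work surface at z = 0. Lengths are in m, angles in rad, forces in N, time in s.
With the tool pointing down it reaches from about 0.35 to 0.975 m from the base axis. Payload 4.9 kg.
Tool frame: the origin (TCP) lies at the very end of the fingers, on their centre line; the grasp point (between the pads) lies 19 mm behind it; z points along the fingers, y is the line along which they close (so a half turn about z gives the same grasp; the last joint's range is limited). The gripper opens to 85 mm and grips with 20 to 120 N. Pads are 22 mm wide; open, the fingers measure 114 mm over their backs; the gripper's body (76 mm by 85 mm) begins 54 mm behind the grasp point. The pads swing forward as they close: fully open they stand 13 mm farther back than shut.
Start: joints at [-1.245, 0.053, 1.613, -0, 1.476, -0.119], TCP at [0.269, -0.564, 0.231] pointing down, gripper open.
Joint ranges: [-3.01, 3.01], [-1.01, 2.22], [0.06, 2.58], [-1.02, 4.17], [0.09, 2.62], [-3.14, 3.14]. Speed limits (rad/s): [2.57, 2.57, 3.14, 3.14, 3.14, 3.14].

INTERFACE

Orientations are given as a 3x3 rotation matrix whose columns are the frame's x, y, z axes.
In Python, from plant import r gives the robot as it stands.
- The arm moves only by the shell command python3 -m inch 'ROWS' [FORCE]. ROWS is a JSON object of lists of equal length, an entry for each row: "translation": the shift along the tool's x, y, z in m, a list of three; "dr": the turn, a rotation vector about the tool's x, y, z in rad, a list of three; "jaw": the opening, from 0 (shut) to 1 (fully open). In form: {"translation": [[dx, dy, dz], ...], "dr": [[ax, ay, az], ...], "jaw": [jaw, ...]}. A call has exactly 8 rows; each row shifts and turns the commanded pose from where the row before left it, along the tool's axes as they then stand; what a row does not reach is not made up. A row lasts 1/10 s, in which the tool goes at most 50 mm and 8.59 degrees, less where a joint would pass 70% of its speed; a pose out of reach is approached as far as the arm can. A call is refused whole if a number of a shift passes 0.05 or a number of a turn 0.15, either way. A call with a gripper value outside its range is refused whole. The fingers move at their own pace and stop on an object; FORCE is the grip in N (left out, the last holds). Time passes only in rows, so rows that do not move let the fingers close, or fill a call up. It gives the time, the measured TCP pose, the force, the opening and the grip force at its end, in the units of the state.
- r.sense(): the state, without advancing time (a new reading comes with each control period).
- r.read_camera(name): name is "scene" or "top"; returns a dict with "pixels" (400x640x3 uint8, red, green, blue), "mtx" (3x3 intrinsics, pixels), "dist" ([k1, k2, p1, p2, k3] as OpenCV has them; the pictures are not rectified), "R" (3x3) and "t" (3): a world point X has camera coordinates R X + t. Camera axes: x right, y down, z forward; pixel columns grow to the right and rows downward; lengths in m; the calibration is good to about 2 mm. A picture is of the moment at which its call begins. There is no depth.
- r.job_done(): hands the job in; it is judged then, once.
Trained networks look in the newest picture that a camera, given by its name, has taken for a name from the list of things; names that differ only in an ending like _2 or _b are one class to them, and where a whole thing is asked for, a point or a joint stands for the part that bears it (a point fixed in the world has none). Each returns a list of dicts, best first, with "confidence" (0 to 1); they miss things now and then, are a little off and sometimes report something else, mostly with a low value. They report only what shows in the picture. A call takes as long as a camera call.
- r.regions_of(camera, target): "mask" (400x640 bool, what is visible of it) and "point" ([column, row] in pixels, amid what is visible of it).
The state is a dict: "time": time; "joint_positions": joint angles; "qd": joint speeds; "tau": joint torques, N m; "tcp_pos": TCP position; "tool_rot": TCP orientation; "force": force on the tool from outside, world axes, zero at the start; "moment": the same for the moment, N m; "gripper_width": finger opening in m; "gripper_force": force on a finger pad.
Only numpy, scipy, OpenCV 4.12 (cv2) and the standard library are available. Lean on these libraries where they do the work, as an engineer would, in place of code of your own. Each camera call takes 0.05 s, during which the arm holds its last target. There are 200 camera calls.

## Working session

There is one attempt and no reset: what is moved stays moved. The work goes in short steps, Python scripts to look and compute and a shell command to move; the robot and the scene stay as the last step left them, time stands still between calls to the robot, and variables do not carry over. Pictures are saved under pics/ and viewed, at most 14 in all, crops included, and the job is handed in when it is done.

```bash
ls; mkdir -p pics
python3 - <<'E'
from plant import r
import cv2
for n in("scene","top"):
    c=r.read_camera(n); cv2.imwrite(f"pics/{n}0.png",c["pixels"][:,:,::-1])
    print(n,c["mtx"].tolist(),c["dist"],c["R"].round(3).tolist(),c["t"])
s=r.sense();print(s["time"],s["tool_rot"],s["gripper_width"])
E
```

```text
pics
scene [[402.2182518556924, 0.0, 318.0587950407995], [0.0, 402.2182518556924, 197.44974284497505], [0.0, 0.0, 1.0]] [-0.02944575  0.          0.          0.          0.        ] [[0.822, 0.57, 0.016], [0.416, -0.581, -0.699], [-0.389, 0.581, -0.715]] [-0.4625265  -0.20664047  1.40562145]
top [[396.0553217130452, 0.0, 320.29429454854903], [0.0, 396.0553217130452, 196.98997155133708], [0.0, 0.0, 1.0]] [0.02555918 0.         0.         0.         0.        ] [[0.006, -1.0, 0.03], [-0.995, -0.009, -0.103], [0.103, -0.03, -0.994]] [-0.06656646  0.58132039  1.11647425]
0.1 [[ 9.02685191e-01  4.30301157e-01 -6.00768756e-04]
 [ 4.30301523e-01 -9.02683504e-01  1.75805911e-03]
 [ 2.14190824e-04 -1.84548564e-03 -9.99998274e-01]] 0.08524242816540475
```

View pics/top0.png

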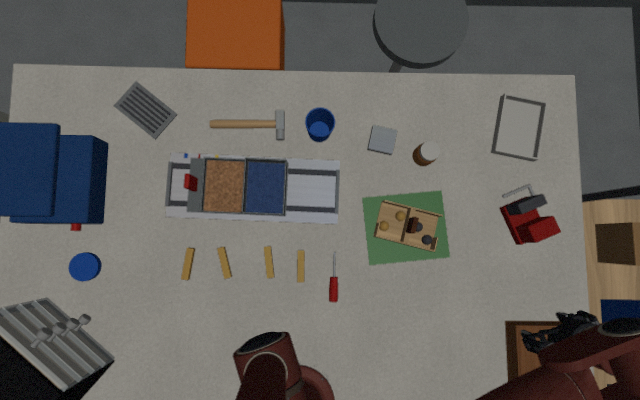

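View pics/scene0.png

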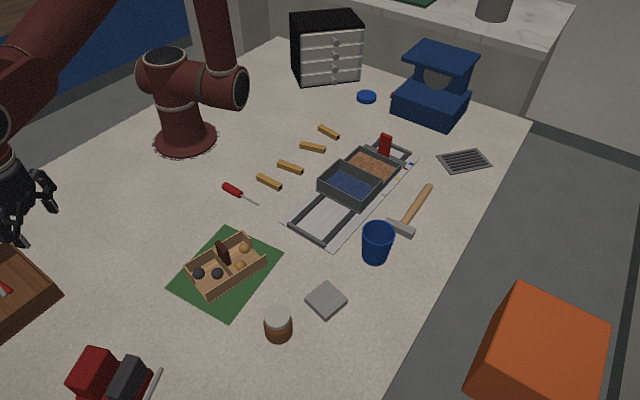

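The top view has world +x up and +y left. It shows four tubes at about (188,263), (224,262), (268,261) and (300,265), the rail at (165–340,155–222), and the carrier handle at (190,182). The tray is on the mat at (408,226), with brass balls on its left and steel balls on its right.

```bash
cat > h.py <<'E'
import numpy as np, cv2, json
from scipy.optimize import minimize
from plant import r
def proj(c,P):
    return cv2.projectPoints(np.asarray(P,float).reshape(-1,3),cv2.Rodrigues(c["R"])[0],c["t"],c["mtx"],c["dist"])[0].reshape(-1,2)
def unproj(c,uv,z):
    n=cv2.undistortPoints(np.asarray(uv,float).reshape(-1,1,2),c["mtx"],c["dist"]).reshape(-1,2)
    d=np.c_[n,np.ones(len(n))]@c["R"]; o=-c["R"].T@c["t"]
    return o+d*((z-o[2])/d[:,2])[:,None]
def box(x0,x1,y0,y1,z0,z1): return np.array([[x,y,z] for x in(x0,x1) for y in(y0,y1) for z in(z0,z1)])
def Rz(a): return np.array([[np.cos(a),-np.sin(a),0],[np.sin(a),np.cos(a),0],[0,0,1]])
def sil(c,p,boxes):
    m=np.zeros((1600,2560),np.uint8)
    for b in boxes:
        q=proj(c,b@Rz(p[2]).T+[p[0],p[1],0])*4
        cv2.fillConvexPoly(m,cv2.convexHull(q.round().astype(np.int32)),1)
    return cv2.resize(m.astype(np.float32),(640,400),interpolation=cv2.INTER_AREA)
def fit(cms,p0,boxes):
    """cms: list of (camera, mask); returns x,y,yaw and IoU"""
    def f(q):
        p=q*[.01,.01,.1]; s=0
        for c,m in cms:
            g=sil(c,p,boxes); s-=np.minimum(g,m).sum()/np.maximum(g,m).sum()
        return s/len(cms)
    o=minimize(f,np.array(p0)/[.01,.01,.1],method="Nelder-Mead",options=dict(xatol=.01,fatol=1e-5,initial_simplex=np.array(p0)/[.01,.01,.1]+np.array([[0,0,0],[1,0,0],[0,1,0],[0,0,1]])))
    return o.x*[.01,.01,.1],-o.fun
TUBE=[box(-.01,.01,-.045,.045,0,.02)]
TRAY=[box(-.054,.054,-.087,.087,0,.046),box(-.022,.022,-.007,.007,.044,.1)]
MAT=[box(-.1,.1,-.12,.12,0,.002)]
RAIL=[box(-.095,.095,-.15,.35,0,.006)]
def tubes(cams):
    """fit every tube seen by the top camera, refined with both cameras"""
    T=[q for q in r.regions_of("top","tube1") if q["confidence"]>.3]
    S=[q for q in r.regions_of("scene","tube1") if q["confidence"]>.3]
    out=[]
    for q in T:
        w=unproj(cams["top"],q["point"],.012)[0]
        pts=unproj(cams["top"],np.argwhere(q["mask"])[:,::-1],.01)[:,:2]
        v=np.linalg.svd(pts-pts.mean(0),full_matrices=False)[2][0]; a=np.arctan2(-v[0],v[1]); a=(a+np.pi/2)%np.pi-np.pi/2
        cms=[(cams["top"],q["mask"])]
        uv=proj(cams["scene"],w)[0]
        b=[s for s in S if np.hypot(*(np.array(s["point"])-uv))<12]
        if b: cms.append((cams["scene"],b[0]["mask"]))
        p,i=fit(cms,[w[0],w[1],a],TUBE); out.append((p.round(4).tolist(),round(i,2),len(cms),round(q["confidence"],2)))
    return out
E
python3 - <<'E'
from h import *
cams={n:r.read_camera(n) for n in("top","scene")}
def reg(n,t):
    q=r.regions_of(n,t); print(n,t,[(round(a["confidence"],2),np.round(a["point"],1).tolist(),int(a["mask"].sum())) for a in q]); return q
for t,b,z in(("tray",TRAY,.02),("mat",MAT,0),("rail",RAIL,0)):
    cms=[]
    for n in cams:
        q=reg(n,t)
        if q:
            m=q[0]["mask"].astype(np.uint8)
            if t!="tray":
                h=cv2.convexHull(np.argwhere(m)[:,::-1].astype(np.int32)); cv2.fillConvexPoly(m,h,1)
            cms.append((cams[n],m))
    w=unproj(cams["top"],q and r.regions_of("top",t)[0]["point"],z)[0]
    if t=="rail": w[1]-=.1
    for a in(-.3,0,.3)if t=="tray" else (0,): 
        p,i=fit(cms,[w[0],w[1],a],b); print(t,p.round(4),round(i,3))
for t,z in(("brass_ball1",.021),("steel_ball1",.021),("carrier",.04),("grip",.094)):
    for n in cams:
        for a in reg(n,t): print("   ",unproj(cams[n],a["point"],z)[0].round(4))
for x in tubes(cams): print(x)
E
```

```text
top tray [(0.71, [409.3, 222.6], 2050), (0.56, [382.5, 225.4], 56)]
scene tray [(0.96, [222.2, 266.6], 2979)]
tray [ 0.5006 -0.318  -0.244 ] 0.826
tray [ 0.5002 -0.3173 -0.2403] 0.826
tray [ 0.5004 -0.3177 -0.2485] 0.827
top mat [(0.71, [403.4, 245.9], 3159), (0.36, [298.7, 264.8], 207)]
scene mat [(0.8, [227.9, 290.4], 3119)]
mat [ 0.4993 -0.3172  0.1006] 0.965
top rail [(0.91, [252.0, 188.2], 11149)]
scene rail [(0.61, [345.7, 193.9], 7687)]
rail [ 0.6068  0.0314 -0.0326] 0.927
top brass_ball1 [(0.41, [384.9, 226.8], 83)]
    [ 0.4974 -0.251   0.021 ]
scene brass_ball1 [(0.61, [241.4, 246.6], 128), (0.42, [241.2, 266.2], 84), (0.29, [375.1, 239.3], 1182)]
    [ 0.4915 -0.2507  0.021 ]
    [ 0.5329 -0.297   0.021 ]
    [ 0.7661 -0.0252  0.021 ]
top steel_ball1 [(0.54, [404.6, 248.2], 3387), (0.52, [420.3, 225.3], 46), (0.42, [425.7, 239.7], 72), (0.25, [235.3, 184.7], 5699)]
    [ 0.436  -0.3076  0.021 ]
    [ 0.5026 -0.3548  0.021 ]
    [ 0.4609 -0.3697  0.021 ]
    [0.6165 0.1853 0.021 ]
scene steel_ball1 [(0.57, [196.8, 274.3], 109)]
    [ 0.4599 -0.3787  0.021 ]
top carrier [(0.66, [237.3, 181.5], 5796)]
    [0.6232 0.1764 0.04  ]
scene carrier [(0.63, [361.2, 175.9], 3683)]
    [0.6171 0.1514 0.04  ]
top grip [(0.95, [234.7, 184.8], 5698)]
    [0.6065 0.1734 0.094 ]
scene grip [(0.2, [228.9, 292.0], 2690)]
    [ 0.5983 -0.3955  0.094 ]
([0.3936, 0.2111, -1.3335], np.float64(0.88), 2, 0.72)
([0.3884, 0.3146, 1.4373], np.float64(0.84), 2, 0.57)
([0.3827, -0.0088, 1.566], np.float64(0.86), 2, 0.55)
```

Run:
```python
import cv2
a=cv2.imread("pics/top0.png")
cv2.imwrite("pics/rail.png",cv2.resize(a[145:230,155:350],None,fx=4,fy=4,interpolation=cv2.INTER_CUBIC))
cv2.imwrite("pics/tray.png",cv2.resize(a[185:270,355:455],None,fx=6,fy=6,interpolation=cv2.INTER_CUBIC))
```

```text
(no output)
```

View pics/rail.png

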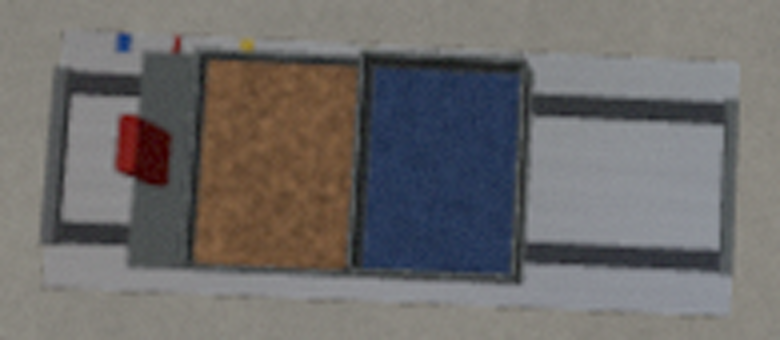

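View pics/tray.png

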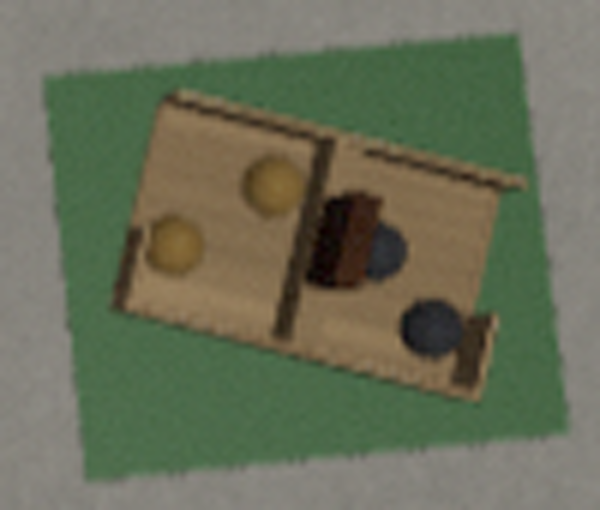

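The rail crop shows four rail corners, marks for blue (123,42) and yellow (247,45), and the red pointer (177,43). The tray crop shows two brass balls in the left bay and two steel balls on the right. The gaps are at the upper (+x) corners.

Run:
```python
from h import *
cams={n:r.read_camera(n) for n in("top","scene")}; c=cams["top"]
print("cam",-c["R"].T@c["t"])
f=lambda L,s,o:np.array(L,float)/s+o-(.5-.5/s)
def rigid(model,w):
    M=np.array(model,float);w=w[:,:2];m0,w0=M.mean(0),w.mean(0);A,B=M-m0,w-w0
    a=np.arctan2((A[:,0]*B[:,1]-A[:,1]*B[:,0]).sum(),(A*B).sum()); t=w0-Rz(a)[:2,:2]@m0
    print("res mm",((M@Rz(a)[:2,:2].T+t-w)*1e3).round(1).tolist()); return t,a
w=unproj(c,f([(62,32),(740,62),(730,313),(40,290)],4,[155,145]),.006)
t,a=rigid([(.095,.35),(.095,-.15),(-.095,-.15),(-.095,.35)],w); print("rail",t.round(4),a)
w=unproj(c,f([(123,42),(247,45),(177,43)],4,[155,145]),.008)
print("marks in rail",((w[:,:2]-t)@Rz(a)[:2,:2]).round(4).tolist())
w=unproj(c,f([(170,91),(525,185),(115,312),(482,402)],6,[355,185]),.046)
t2,a2=rigid([(.054,.087),(.054,-.087),(-.054,.087),(-.054,-.087)],w); print("tray",t2.round(4),a2)
o=c["pixels"].copy()
def draw(bx,p,col):
    q=proj(c,bx@Rz(p[2]).T+[p[0],p[1],0])
    for i in range(8):
        for j in range(i):
            if (np.abs(bx[i]-bx[j])>1e-6).sum()==1: cv2.line(big,*[tuple(((q[k]+.5)*4).astype(int)) for k in(i,j)],col,1)
big=cv2.resize(o,None,fx=4,fy=4,interpolation=cv2.INTER_CUBIC)
for b in TRAY: draw(b,(*t2,a2),(0,255,255))
draw(RAIL[0],(*t,a),(255,0,255))
# tubes by colour
hsv=cv2.cvtColor(o,cv2.COLOR_RGB2HSV); m=cv2.inRange(hsv,(15,110,60),(32,255,255)); m[:240]=0;m[290:]=0
n,l,st,ce=cv2.connectedComponentsWithStats(m)
hs=cv2.cvtColor(cams["scene"]["pixels"],cv2.COLOR_RGB2HSV); ms=cv2.inRange(hs,(12,110,50),(32,255,255)); ns,ls,ss,cs=cv2.connectedComponentsWithStats(ms)
for i in range(1,n):
    if st[i,4]<80: continue
    w=unproj(c,ce[i],.015)[0]; uv=proj(cams["scene"],w)[0]; j=1+np.argmin(np.hypot(*(cs[1:]-uv).T))
    cms=[(c,(l==i)*1.)]
    if np.hypot(*(cs[j]-uv))<8: cms.append((cams["scene"],(ls==j)*1.))
    p,q=fit(cms,[w[0],w[1],1.5],TUBE); print("tube",p.round(4),round(q,2),len(cms),st[i,4]); draw(TUBE[0],p,(255,0,0))
print(tubes(cams))
cv2.imwrite("pics/ov.png",cv2.resize(big[560:1120,640:1840],(800,373))[:,:,::-1])
```

```text
cam [ 0.4637085  -0.02795909  1.17178153]
res mm [[0.1, 0.1], [0.9, 1.3], [-1.4, -0.1], [0.4, -1.4]]
rail [0.6063 0.0342] -0.030113460989876113
marks in rail [[0.089, 0.3045], [0.0908, 0.2142], [0.09, 0.2653]]
res mm [[-0.6, -0.6], [1.5, 0.1], [-0.2, -2.1], [-0.6, 2.6]]
tray [ 0.5002 -0.3135] -0.24039130895221097
tube [ 0.4212 -1.0033  1.6122] 0.81 1 148
tube [0.3928 0.2109 1.831 ] 0.79 2 217
tube [0.3924 0.0833 1.7108] 0.81 2 203
tube [0.3898 0.3136 1.3959] 0.8 2 245
tube [ 0.3821 -0.0083  1.5642] 0.79 2 185
[([0.383, -0.0089, 1.5502], np.float64(0.83), 2, 0.78), ([0.3945, 0.0835, -1.4472], np.float64(0.87), 2, 0.73), ([0.391, 0.3142, 1.3832], np.float64(0.78), 2, 0.6), ([0.7135, -0.3719, 0.797], np.float64(0.34), 2, 0.34)]
```

View pics/ov.png

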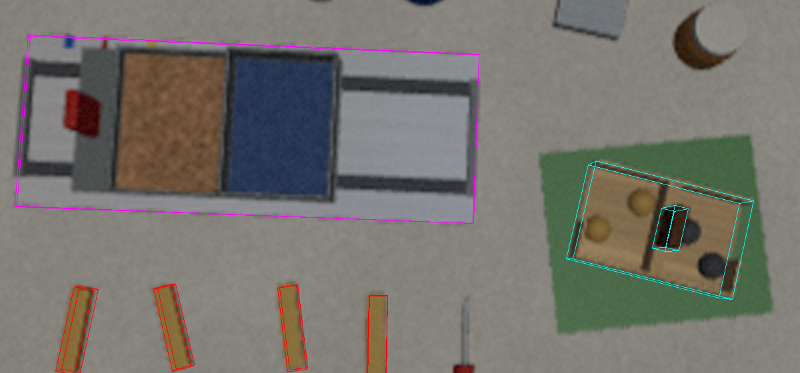

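Overlays fit well: rail (0.606, 0.034, yaw −0.030), tray (0.500, −0.3135, yaw −0.240), carrier at about 0.140. Next I locate the carrier's handle relative to the rail.

```bash
cat >> h.py <<'E'
RT=np.array([.6063,.0342]); RA=-.0301
def rail2w(p): p=np.asarray(p,float); return np.r_[Rz(RA)[:2,:2]@p[:2]+RT,p[2:]]
def w2rail(w): return (np.atleast_2d(w)[:,:2]-RT)@Rz(RA)[:2,:2]
def plan(target,rot=None):
    """tool-frame shift from the present pose to a world TCP target, and rotvec to rot"""
    s=r.sense(); R=np.array(s["tool_rot"]); d=R.T@(np.array(target)-s["tcp_pos"])
    print("t",round(s["time"],2),"tcp",np.round(s["tcp_pos"],4),"shift",d.round(4))
    if rot is not None: print("  dr",cv2.Rodrigues(R.T@rot)[0].ravel().round(4))
def down(a): return Rz(a)@np.diag([1.,-1,-1])  # tool x at yaw a, z down
E
python3 - <<'E'
from h import *
c=r.read_camera("top")
f=lambda L,s,o:np.array(L,float)/s+o-(.5-.5/s)
for n,uv,z in(("handle top",[(130,143)],.106),("pan outer end rim",[(527,65),(520,282)],.067),("carrier +y end",[(137,110),(130,265)],.04),("pan/bay wall",[(362,60),(354,270)],.067),("bay +y wall top",[(201,58),(193,265)],.044)):
    print(n,w2rail(unproj(c,f(uv,4,[155,145]),z)).round(4).tolist())
hsv=cv2.cvtColor(c["pixels"],cv2.COLOR_RGB2HSV); m=cv2.inRange(hsv,(0,150,110),(6,255,255))|cv2.inRange(hsv,(174,150,110),(180,255,255))
m[:170]=0;m[200:]=0;m[:,:175]=0;m[:,215:]=0; print(m[175:195,180:200].any(0).nonzero()[0]+180,np.argwhere(m).mean(0))
print("handle top bright",w2rail(unproj(c,np.argwhere(m).mean(0)[::-1],.106)))
plan([*rail2w([0,.338]),.2],down(RA))
E
```

```text
handle top [[0.0012, 0.2639]]
pan outer end rim [[0.0733, 0.0036], [-0.08, 0.0015]]
carrier +y end [[0.034, 0.2811], [-0.0768, 0.2782]]
pan/bay wall [[0.0719, 0.1194], [-0.076, 0.1167]]
bay +y wall top [[0.0728, 0.2374], [-0.0754, 0.2333]]
[184 185 186 187 188] [179.90909091 186.20454545]
handle top bright [[0.00240183 0.26642259]]
t 1.4 tcp [ 0.2689 -0.5642  0.2313] shift [ 0.7166 -0.6956  0.0313]
  dr [-1.000e-04  0.000e+00  4.749e-01]
```

```bash
python3 -m inch '{"translation":[[0,0,0],[0,0,0],[0,0,0],[0,0,0],[0,0,0],[0,0,0],[0,0,0],[0,0,0]],"dr":[[0,0,0.119],[0,0,0.119],[0,0,0.119],[0,0,0.118],[0,0,0],[0,0,0],[0,0,0],[0,0,0]],"jaw":[1,1,1,1,1,1,1,1]}'
python3 -m inch '{"translation":[[0.01,-0.03,0],[0.019,-0.05,0],[0.019,-0.05,0],[0.019,-0.05,0],[0.019,-0.05,0],[0.019,-0.05,0],[0.019,-0.05,0],[0.019,-0.05,0]],"dr":[[0,0,0],[0,0,0],[0,0,0],[0,0,0],[0,0,0],[0,0,0],[0,0,0],[0,0,0]],"jaw":[1,1,1,1,1,1,1,1]}'
python3 -m inch '{"translation":[[0.019,-0.05,0],[0.019,-0.05,0],[0.019,-0.05,0],[0.019,-0.05,0],[0.019,-0.05,0],[0.019,-0.05,0],[0.019,-0.05,0],[0.01,-0.03,0]],"dr":[[0,0,0],[0,0,0],[0,0,0],[0,0,0],[0,0,0],[0,0,0],[0,0,0],[0,0,0]],"jaw":[1,1,1,1,1,1,1,1]}'
python3 -c "
from h import *
plan([*rail2w([0.001,.261]),.075],down(RA))"
```

```text
time: 2.2
tcp_pos: [0.2689, -0.5642, 0.2313]
tool_rot: [[1.0, -0.029, 0.0], [-0.029, -1.0, -0.0], [0.0, 0.0, -1.0]]
force: [0.3, 0.6, 1.0]
gripper_width: 0.0854
gripper_force: 0.0
time: 3.0
tcp_pos: [0.4144, -0.2094, 0.2316]
tool_rot: [[1.0, -0.03, 0.001], [-0.03, -1.0, -0.001], [0.001, 0.001, -1.0]]
force: [0.9, -0.3, 0.1]
gripper_width: 0.0855
gripper_force: 0.0
time: 3.8
tcp_pos: [0.5596, 0.1449, 0.2313]
tool_rot: [[1.0, -0.027, 0.0], [-0.027, -1.0, 0.001], [0.0, -0.001, -1.0]]
force: [-0.0, -1.3, -0.5]
gripper_width: 0.0856
gripper_force: 0.0
t 3.8 tcp [0.5596 0.1449 0.2313] shift [ 0.0514 -0.1515  0.1564]
  dr [-0.0006 -0.0004  0.0031]
```

```bash
python3 -m inch '{"translation":[[0.0129,-0.0379,0],[0.0129,-0.0379,0],[0.0129,-0.0379,0],[0.0129,-0.0379,0],[0,0,0.04],[0,0,0.04],[0,0,0.04],[0,0,0.036]],"dr":[[0,0,0.003],[0,0,0],[0,0,0],[0,0,0],[0,0,0],[0,0,0],[0,0,0],[0,0,0]],"jaw":[1,1,1,1,1,1,1,1]}'
python3 -m inch '{"translation":[[0,0,0],[0,0,0],[0,0,0],[0,0,0],[0,0,0],[0,0,0],[0,0,0],[0,0,0]],"dr":[[0,0,0],[0,0,0],[0,0,0],[0,0,0],[0,0,0],[0,0,0],[0,0,0],[0,0,0]],"jaw":[0,0,0,0,0,0,0,0]}' 40
python3 -c "
from h import *
s=r.sense();print(w2rail(s['tcp_pos']),s['force'])"
```

```text
time: 4.6
tcp_pos: [0.6149, 0.2916, 0.0731]
tool_rot: [[0.999, -0.032, -0.001], [-0.032, -0.999, -0.0], [-0.001, 0.0, -1.0]]
force: [0.1, -0.6, -0.5]
gripper_width: 0.0852
gripper_force: 0.0
time: 5.4
tcp_pos: [0.6173, 0.2923, 0.0786]
tool_rot: [[0.999, -0.033, 0.005], [-0.033, -0.999, 0.002], [0.005, -0.002, -1.0]]
force: [0.1, 1.7, 5.4]
gripper_width: 0.0131
gripper_force: 42.2
[[0.00322563 0.25828927]] [0.14752683 1.74567561 5.44389451]
```

```bash
python3 -m inch '{"translation":[[0,0.015,0],[0,0.02,0],[0,0.02,0],[0,0.02,0],[0,0.02,0],[0,0.02,0],[0,0.015,0],[0,0.01,0]],"dr":[[0,0,0],[0,0,0],[0,0,0],[0,0,0],[0,0,0],[0,0,0],[0,0,0],[0,0,0]],"jaw":[0,0,0,0,0,0,0,0]}'
python3 -m inch '{"translation":[[0,0,0],[0,0,0],[0,0,0],[0,0,0],[0,0,0],[0,0,0],[0,0,0],[0,0,0]],"dr":[[0,0,0],[0,0,0],[0,0,0],[0,0,0],[0,0,0],[0,0,0],[0,0,0],[0,0,0]],"jaw":[0,0,0,0,0,0,0,0]}'
python3 - <<'E'
from h import *
s=r.sense();print(w2rail(s['tcp_pos']),s['force'])
c=r.read_camera("top");cv2.imwrite("pics/c1.png",cv2.resize(c["pixels"][140:230,155:355],None,fx=4,fy=4,interpolation=cv2.INTER_CUBIC)[:,:,::-1])
E
```

```text
time: 6.2
tcp_pos: [0.6125, 0.1552, 0.0788]
tool_rot: [[0.999, -0.035, 0.005], [-0.035, -0.999, 0.01], [0.005, -0.01, -1.0]]
force: [1.9, 38.2, -1.8]
gripper_width: 0.0134
gripper_force: 43.7
time: 7.0
tcp_pos: [0.6125, 0.1555, 0.0786]
tool_rot: [[0.999, -0.033, 0.005], [-0.033, -0.999, 0.007], [0.005, -0.007, -1.0]]
force: [-1.2, 12.5, 6.0]
gripper_width: 0.0133
gripper_force: 44.8
[[0.00252385 0.12139714]] [-1.22433829 12.53107431  5.95804093]
```

View pics/c1.png

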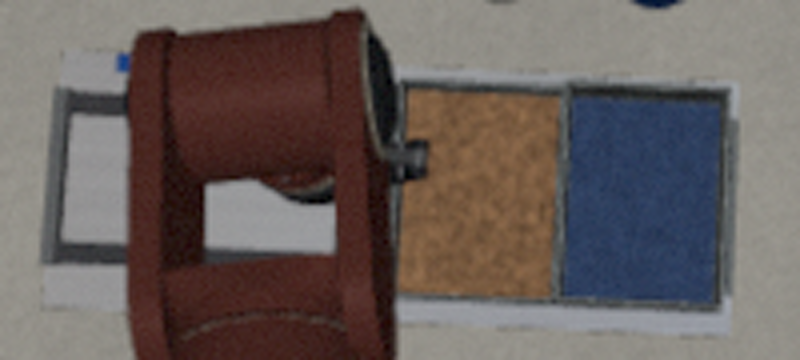

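The arm hides the pointer. The 12 N reaction suggests the end stop, so I back off 5 mm, release, rise and look.

```bash
python3 -m inch '{"translation":[[0,-0.004,0],[0,-0.004,0],[0,0,0],[0,0,0],[0,0,0],[0,0,0],[0,0,0],[0,0,0]],"dr":[[0,0,0],[0,0,0],[0,0,0],[0,0,0],[0,0,0],[0,0,0],[0,0,0],[0,0,0]],"jaw":[0,0,0,0,0,0.5,0.5,0.5]}'
python3 -c "
from h import *
s=r.sense();print(w2rail(s['tcp_pos']),s['force'])"
python3 -m inch '{"translation":[[0,0,0],[0,0,-0.04],[0,0,-0.05],[0,0.02,-0.05],[-0.03,0.05,0],[-0.03,0.05,0],[-0.03,0.05,0],[-0.02,0.05,0]],"dr":[[0,0,0],[0,0,0],[0,0,0],[0,0,0],[0,0,0],[0,0,0],[0,0,0],[0,0,0]],"jaw":[1,1,1,1,1,1,1,1]}'
python3 -m inch '{"translation":[[-0.02,0.05,0],[-0.02,0.05,0],[0,0.05,0],[0,0,0],[0,0,0],[0,0,0],[0,0,0],[0,0,0]],"dr":[[0,0,0],[0,0,0],[0,0,0],[0,0,0],[0,0,0],[0,0,0],[0,0,0],[0,0,0]],"jaw":[1,1,1,1,1,1,1,1]}'
python3 - <<'E'
from h import *
c=r.read_camera("top");cv2.imwrite("pics/c2.png",cv2.resize(c["pixels"][140:270,155:455],None,fx=2.6,fy=2.6,interpolation=cv2.INTER_CUBIC)[:,:,::-1])
hsv=cv2.cvtColor(c["pixels"],cv2.COLOR_RGB2HSV); m=cv2.inRange(hsv,(0,110,60),(8,255,255))|cv2.inRange(hsv,(172,110,60),(180,255,255))
n,l,st,ce=cv2.connectedComponentsWithStats(m[:230])
for i in range(1,n):
    if 150<ce[i][0]<350 and st[i,4]>3: print(st[i],w2rail(unproj(c,ce[i],.02)).round(4))
E
```

```text
time: 7.85
tcp_pos: [0.6109, 0.1594, 0.075]
tool_rot: [[0.999, -0.033, -0.001], [-0.033, -0.999, -0.0], [-0.001, 0.0, -1.0]]
force: [0.6, 0.3, 0.6]
gripper_width: 0.0426
gripper_force: 0.0
[[0.00079864 0.12525659]] [0.63129043 0.3452935  0.56109795]
time: 8.65
tcp_pos: [0.5074, -0.0317, 0.2115]
tool_rot: [[0.999, -0.032, -0.0], [-0.032, -0.999, -0.0], [-0.0, 0.0, -1.0]]
force: [1.2, -1.0, -0.2]
gripper_width: 0.0854
gripper_force: 0.0
time: 9.45
tcp_pos: [0.4675, -0.171, 0.2117]
tool_rot: [[1.0, -0.031, -0.0], [-0.031, -1.0, 0.0], [-0.0, -0.0, -1.0]]
force: [0.1, 0.1, 0.2]
gripper_width: 0.0853
gripper_force: 0.0
[236 176  10  17 121] [[0.0085 0.1368]]
```

View pics/c2.png

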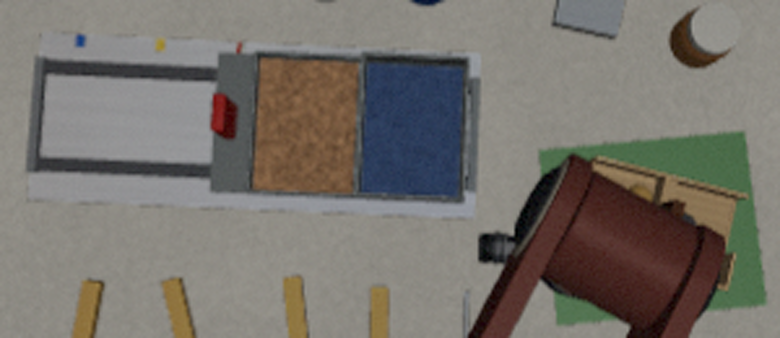

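Run:
```python
from h import *
c=r.read_camera("top");p=c["pixels"].astype(float)
for row in range(155,161):
    seg=p[row,205:265]; red=np.clip(seg[:,0]-np.maximum(seg[:,1],seg[:,2])-8,0,None); yel=np.clip(np.minimum(seg[:,0],seg[:,1])-seg[:,2]-15,0,None)
    br=seg.sum(1)
    for n,v in(("red",red),("yel",yel)):
        if v.sum()>15: u=205+(v*np.arange(60)).sum()/v.sum(); print(row,n,round(v.sum()),w2rail(unproj(c,[u,row],.007))[0].round(4))
    print(row,(br[35:50]/3).round().astype(int).tolist())
```

```text
155 red 24 [0.0942 0.2028]
155 yel 145 [0.0936 0.2148]
155 [137, 134, 129, 125, 133, 133, 132, 129, 123, 124, 136, 139, 140, 139, 137]
156 red 69 [0.0927 0.1681]
156 yel 191 [0.0906 0.2147]
156 [144, 142, 140, 135, 140, 139, 123, 105, 122, 138, 147, 148, 148, 147, 146]
157 red 110 [0.0903 0.1547]
157 yel 198 [0.0876 0.2148]
157 [149, 147, 148, 150, 149, 142, 110, 84, 119, 141, 151, 152, 152, 153, 152]
158 red 118 [0.0874 0.1522]
158 yel 206 [0.0846 0.2148]
158 [149, 148, 148, 148, 147, 141, 93, 92, 129, 141, 148, 149, 150, 150, 147]
159 red 101 [0.0851 0.1358]
159 yel 59 [0.0816 0.2144]
159 [141, 138, 139, 140, 140, 134, 71, 96, 137, 144, 150, 149, 143, 126, 122]
160 red 24 [0.0825 0.1264]
160 [112, 108, 111, 111, 114, 110, 81, 88, 114, 121, 126, 123, 115, 90, 68]
```

Pointer is at 0.1245–0.126, so the carrier is at loading. Now the tray: grasp plan and pour geometry.

Run:
```python
from h import *
plan([.5002,-.3135,.063],down(-.240))
phi=np.radians(35); psi=-.03
for th in(20,30,45,50):
    Rt=Rz(psi)@cv2.Rodrigues(np.radians(th)*np.array([-np.cos(phi),np.sin(phi),0]))[0]
    pts=np.array([[35,87,4],[54,87,0],[-12,87,0],[54,-87,0],[19,-87,0],[0,0,80],[0,0,250]])/1e3-[0,0,.061]
    q=pts@Rt.T; print(th,q.round(3).tolist())
    if th==45:
        P=np.r_[rail2w([-.02,-.110])-q[0,:2],.072-q[1,2]]; print("TCP",P)
```

```text
t 9.55 tcp [ 0.4674 -0.1713  0.2117] shift [0.0373 0.1411 0.1487]
  dr [-0.000e+00  1.000e-04  2.085e-01]
20 [[0.023, 0.066, -0.085], [0.04, 0.064, -0.092], [-0.024, 0.067, -0.079], [0.04, -0.103, -0.044], [0.006, -0.101, -0.037], [0.004, 0.005, 0.018], [0.039, 0.052, 0.178]]
30 [[0.013, 0.053, -0.095], [0.03, 0.05, -0.104], [-0.033, 0.056, -0.085], [0.036, -0.109, -0.033], [0.003, -0.105, -0.023], [0.006, 0.008, 0.016], [0.057, 0.076, 0.164]]
45 [[-0.002, 0.032, -0.105], [0.013, 0.027, -0.115], [-0.046, 0.038, -0.089], [0.033, -0.114, -0.015], [0.001, -0.108, -0.0], [0.008, 0.011, 0.013], [0.08, 0.107, 0.134]]
TCP [ 0.58549817 -0.10730672  0.18742766]
50 [[-0.008, 0.025, -0.107], [0.007, 0.019, -0.118], [-0.051, 0.031, -0.089], [0.032, -0.115, -0.008], [0.001, -0.108, 0.007], [0.009, 0.012, 0.012], [0.087, 0.116, 0.121]]
```

```bash
python3 -m inch '{"translation":[[0.0093,0.035,0],[0.0093,0.035,0],[0.0093,0.035,0],[0.0093,0.036,0],[0,0,0],[0,0,0],[0,0,0],[0,0,0]],"dr":[[0,0,0],[0,0,0],[0,0,0],[0,0,0],[0,0,0.105],[0,0,0.1035],[0,0,0],[0,0,0]],"jaw":[1,1,1,1,1,1,1,1]}'
python3 -m inch '{"translation":[[0,0,0.03],[0,0,0.035],[0,0,0.035],[0,0,0.03],[0,0,0.0187],[0,0,0],[0,0,0],[0,0,0]],"dr":[[0,0,0],[0,0,0],[0,0,0],[0,0,0],[0,0,0],[0,0,0],[0,0,0],[0,0,0]],"jaw":[1,1,1,1,1,1,0.5,0.5]}'
python3 -m inch '{"translation":[[0,0,0],[0,0,0],[0,0,0],[0,0,0],[0,0,0],[0,0,0],[0,0,0],[0,0,0]],"dr":[[0,0,0],[0,0,0],[0,0,0],[0,0,0],[0,0,0],[0,0,0],[0,0,0],[0,0,0]],"jaw":[0,0,0,0,0,0,0,0]}' 90
python3 -c "
from h import *
plan([.5002,-.3135,.063],down(-.240))"
```

```text
time: 10.35
tcp_pos: [0.4998, -0.314, 0.2117]
tool_rot: [[0.972, -0.237, -0.0], [-0.237, -0.972, 0.0], [-0.0, -0.0, -1.0]]
force: [-0.4, 0.1, -0.1]
gripper_width: 0.0857
gripper_force: 0.0
time: 11.15
tcp_pos: [0.5008, -0.3151, 0.0651]
tool_rot: [[0.971, -0.239, 0.003], [-0.239, -0.971, -0.002], [0.003, 0.001, -1.0]]
force: [0.2, -0.2, 0.0]
gripper_width: 0.0588
gripper_force: 0.0
time: 11.95
tcp_pos: [0.5002, -0.3149, 0.0642]
tool_rot: [[0.971, -0.239, 0.001], [-0.239, -0.971, -0.001], [0.001, 0.001, -1.0]]
force: [-1.4, -0.0, 6.1]
gripper_width: 0.0128
gripper_force: 88.8
t 11.95 tcp [ 0.5002 -0.3149  0.0642] shift [-0.0003 -0.0013  0.0012]
  dr [ 0.0008 -0.0014 -0.0017]
```

```bash
python3 -m inch '{"translation":[[0,0,-0.005],[0,0,-0.013],[0,0,-0.02],[0,0,-0.022],[0,0,-0.022],[0,0,-0.02],[0,0,-0.015],[0,0,-0.009]],"dr":[[0,0,0],[0,0,0],[0,0,0],[0,0,0],[0,0,0],[0,0,0],[0,0,0],[0,0,0]],"jaw":[0,0,0,0,0,0,0,0]}'
python3 -m inch '{"translation":[[0.001,-0.004,0],[0.002,-0.009,0],[0.0025,-0.014,0],[0.003,-0.018,0],[0.003,-0.02,0],[0.003,-0.021,0],[0.003,-0.021,0],[0.003,-0.021,0]],"dr":[[0,0,0],[0,0,0],[0,0,0],[0,0,0],[0,0,0],[0,0,0],[0,0,0],[0,0,0]],"jaw":[0,0,0,0,0,0,0,0]}'
python3 -m inch '{"translation":[[0.003,-0.021,0],[0.003,-0.02,0],[0.003,-0.018,0],[0.0025,-0.014,0],[0.002,-0.009,0],[0.001,-0.0046,0],[0,0,0],[0,0,0]],"dr":[[0,0,0],[0,0,0],[0,0,-0.03],[0,0,-0.05],[0,0,-0.05],[0,0,-0.05],[0,0,-0.03],[0,0,0]],"jaw":[0,0,0,0,0,0,0,0]}'
python3 - <<'E'
from h import *
s=r.sense();print(s["gripper_width"],s["force"],s["joint_positions"])
plan([.5855,-.115,.19],down(-.03))
c=r.read_camera("scene");cv2.imwrite("pics/s1.png",cv2.resize(c["pixels"][110:310,150:450],None,fx=2.6,fy=2.6,interpolation=cv2.INTER_CUBIC)[:,:,::-1])
E
```

```text
time: 12.75
tcp_pos: [0.4998, -0.3144, 0.1904]
tool_rot: [[0.971, -0.239, 0.001], [-0.239, -0.971, -0.001], [0.001, 0.0, -1.0]]
force: [0.4, 0.6, -4.1]
gripper_width: 0.0132
gripper_force: 87.8
time: 13.55
tcp_pos: [0.5501, -0.1926, 0.1876]
tool_rot: [[0.971, -0.239, -0.002], [-0.239, -0.971, 0.002], [-0.002, -0.001, -1.0]]
force: [0.2, 0.1, -4.4]
gripper_width: 0.0131
gripper_force: 87.8
time: 14.35
tcp_pos: [0.5831, -0.1132, 0.1884]
tool_rot: [[1.0, -0.031, -0.001], [-0.031, -1.0, 0.0], [-0.001, -0.0, -1.0]]
force: [-0.4, -0.9, -5.0]
gripper_width: 0.0129
gripper_force: 87.8
0.012901400819470612 [-0.41868366 -0.90678665 -4.96567793] [-3.16945233e-01  1.03075125e-02  1.72875590e+00 -1.71725118e-04
  1.40366457e+00  1.28457005e+00]
t 14.35 tcp [ 0.5831 -0.1132  0.1884] shift [ 0.0025  0.0017 -0.0016]
  dr [-0.0002  0.0011 -0.0007]
```

View pics/s1.png

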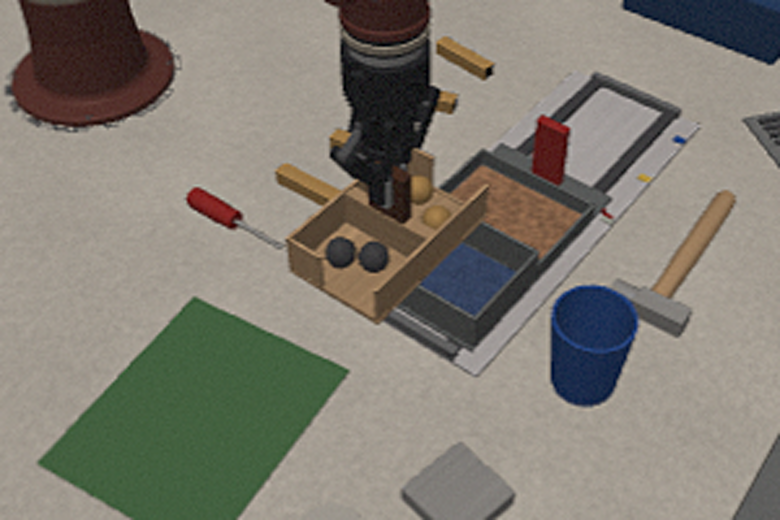

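```bash
python3 -m inch '{"translation":[[0.0025,0.0017,0],[0,0,0],[0,0,0],[0,0,0],[0,0,0],[0,0,0],[0,0,0],[0,0,0]],"dr":[[-0.013,-0.009,0],[-0.027,-0.0186,0],[-0.031,-0.0217,0],[-0.031,-0.0217,0],[-0.031,-0.0217,0],[-0.031,-0.0217,0],[-0.027,-0.0186,0],[-0.02,-0.014,0]],"jaw":[0,0,0,0,0,0,0,0]}' 100
python3 -m inch '{"translation":[[0,0,0],[0,0,0],[0,0,0],[0,0,0],[0,0,0],[0,0,0],[0,0,0],[0,0,0]],"dr":[[0,0,0],[0,0,0],[0,0,0],[0,0,0],[0,0,0],[0,0,0],[0,0,0],[0,0,0]],"jaw":[0,0,0,0,0,0,0,0]}'
python3 - <<'E'
from h import *
s=r.sense();print(s["gripper_width"],s["force"],np.round(s["joint_positions"],3)); print(np.degrees(np.arccos(-s["tool_rot"][2][2])))
plan([.5855,-.115,.19])
E
```

```text
time: 15.2
tcp_pos: [0.5861, -0.1155, 0.189]
tool_rot: [[0.988, -0.016, -0.153], [-0.047, -0.978, -0.205], [-0.146, 0.21, -0.967]]
force: [0.2, -0.5, -3.8]
gripper_width: 0.0131
gripper_force: 97.7
time: 16.0
tcp_pos: [0.5858, -0.1155, 0.189]
tool_rot: [[0.988, -0.016, -0.152], [-0.047, -0.978, -0.204], [-0.145, 0.209, -0.967]]
force: [-0.9, -0.3, -3.2]
gripper_width: 0.0128
gripper_force: 97.7
0.012841689161655729 [-0.85028468 -0.34852725 -3.1544672 ] [-0.211  0.102  1.648 -0.234  1.503  1.421]
14.730127898909558
t 16.0 tcp [ 0.5858 -0.1155  0.189 ] shift [-0.0005 -0.0003 -0.001 ]
```

```bash
python3 -m inch '{"translation":[[0,0,0],[0,0,0],[0,0,0],[0,0,0],[0,0,0],[0,0,0],[0,0,0],[0,0,0]],"dr":[[-0.018,-0.0125,0],[-0.018,-0.0125,0],[-0.018,-0.0125,0],[-0.018,-0.0125,0],[-0.018,-0.0125,0],[-0.018,-0.0125,0],[-0.018,-0.0125,0],[-0.018,-0.0125,0]],"jaw":[0,0,0,0,0,0,0,0]}'
python3 -m inch '{"translation":[[0,0,0],[0,0,0],[0,0,0],[0,0,0],[0,0,0],[0,0,0],[0,0,0],[0,0,0]],"dr":[[0,0,0],[0,0,0],[-0.018,-0.0125,0],[-0.018,-0.0125,0],[-0.018,-0.0125,0],[-0.018,-0.0125,0],[-0.018,-0.0125,0],[-0.018,-0.0125,0]],"jaw":[0,0,0,0,0,0,0,0]}'
python3 - <<'E'
from h import *
s=r.sense();print(s["gripper_width"],s["force"],np.round(s["joint_positions"],3)); print(np.degrees(np.arccos(-s["tool_rot"][2][2])))
plan([.5855,-.115,.19])
c=r.read_camera("scene");cv2.imwrite("pics/s2.png",cv2.resize(c["pixels"][110:290,220:460],None,fx=3,fy=3,interpolation=cv2.INTER_CUBIC)[:,:,::-1])
E
```

```text
time: 16.8
tcp_pos: [0.5859, -0.1154, 0.189]
tool_rot: [[0.968, 0.014, -0.251], [-0.074, -0.938, -0.338], [-0.24, 0.345, -0.907]]
force: [-0.3, -0.2, -3.9]
gripper_width: 0.0124
gripper_force: 98.0
time: 17.6
tcp_pos: [0.5859, -0.1154, 0.1889]
tool_rot: [[0.946, 0.045, -0.32], [-0.103, -0.897, -0.43], [-0.306, 0.44, -0.844]]
force: [-0.3, 0.3, -3.4]
gripper_width: 0.0123
gripper_force: 98.0
0.012285108669498168 [-0.27572759  0.25837216 -3.36096033] [-0.103  0.231  1.563 -0.481  1.651  1.535]
32.414387123699214
t 17.6 tcp [ 0.5859 -0.1154  0.1889] shift [-0.0007  0.0001 -0.001 ]
```

View pics/s2.png

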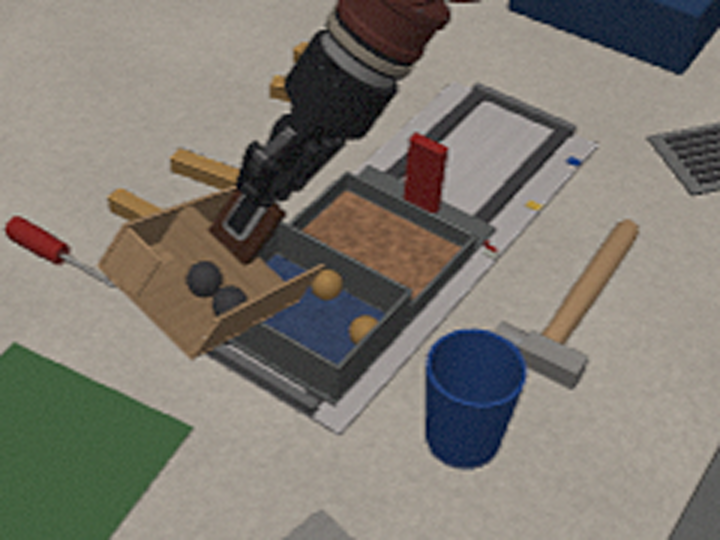

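Both brass balls lie in the pan at (325,284) and (363,328), and the steel balls stay in the tray. Now I untilt and bring the tray back.

```bash
python3 -m inch '{"translation":[[0,0,0],[0,0,0],[0,0,0],[0,0,0],[0,0,0],[0,0,0],[0,0,0],[0,0,0]],"dr":[[0.02,0.014,0],[0.035,0.0245,0],[0.035,0.0245,0],[0.035,0.0245,0],[0.035,0.0245,0],[0.035,0.0245,0],[0.035,0.0245,0],[0.035,0.0245,0]],"jaw":[0,0,0,0,0,0,0,0]}'
python3 -m inch '{"translation":[[0,0,0],[0,0,0],[0,0,0],[0,0,0],[0,0,0],[0,0,0],[0,0,0],[0,0,0]],"dr":[[0.035,0.0245,0],[0.035,0.0245,0],[0.035,0.0245,0],[0.035,0.0245,0],[0.03,0.021,0],[0.014,0.0098,0],[0,0,0],[0,0,0]],"jaw":[0,0,0,0,0,0,0,0]}'
python3 - <<'E'
from h import *
plan([.4993,-.3172,.19],down(-.03))
E
```

```text
time: 18.45
tcp_pos: [0.5857, -0.1158, 0.1896]
tool_rot: [[0.99, -0.018, -0.14], [-0.045, -0.981, -0.19], [-0.134, 0.195, -0.972]]
force: [-0.4, -1.4, -4.5]
gripper_width: 0.0126
gripper_force: 97.5
time: 19.25
tcp_pos: [0.5857, -0.1156, 0.1891]
tool_rot: [[0.999, -0.031, -0.009], [-0.031, -0.999, -0.014], [-0.008, 0.014, -1.0]]
force: [0.8, -0.1, -3.9]
gripper_width: 0.0128
gripper_force: 97.6
t 19.25 tcp [ 0.5857 -0.1156  0.1891] shift [-0.08    0.2042  0.0027]
  dr [ 0.0145  0.0081 -0.0013]
```

```bash
python3 -m inch '{"translation":[[-0.002,0.004,0],[-0.004,0.009,0],[-0.006,0.014,0],[-0.007,0.018,0],[-0.007,0.019,0],[-0.007,0.019,0],[-0.007,0.019,0],[-0.007,0.019,0]],"dr":[[0.0145,0.0081,0],[0,0,0],[0,0,0],[0,0,0],[0,0,0],[0,0,0],[0,0,0],[0,0,0]],"jaw":[0,0,0,0,0,0,0,0]}'
python3 -m inch '{"translation":[[-0.007,0.019,0],[-0.007,0.018,0],[-0.007,0.018,0],[-0.006,0.014,0],[-0.004,0.009,0],[-0.002,0.005,0],[0,0,0],[0,0,0]],"dr":[[0,0,0],[0,0,0],[0,0,0],[0,0,0],[0,0,0],[0,0,0],[0,0,0],[0,0,0]],"jaw":[0,0,0,0,0,0,0,0]}'
python3 -m inch '{"translation":[[0,0,0.008],[0,0,0.016],[0,0,0.022],[0,0,0.022],[0,0,0.022],[0,0,0.016],[0,0,0.008],[0,0,0.004]],"dr":[[0,0,0],[0,0,0],[0,0,0],[0,0,0],[0,0,0],[0,0,0],[0,0,0],[0,0,0]],"jaw":[0,0,0,0,0,0,0,0]}'
python3 -c "
from h import *
plan([.4993,-.3172,.0635],down(-.03))"
```

```text
time: 20.05
tcp_pos: [0.534, -0.2367, 0.189]
tool_rot: [[0.999, -0.032, -0.0], [-0.032, -0.999, 0.0], [-0.0, -0.0, -1.0]]
force: [-0.0, -0.3, -3.1]
gripper_width: 0.0127
gripper_force: 97.6
time: 20.85
tcp_pos: [0.4996, -0.3165, 0.1889]
tool_rot: [[1.0, -0.031, 0.0], [-0.031, -1.0, 0.001], [0.0, -0.001, -1.0]]
force: [-0.3, 0.5, -3.3]
gripper_width: 0.013
gripper_force: 98.0
time: 21.65
tcp_pos: [0.4991, -0.3162, 0.0696]
tool_rot: [[1.0, -0.031, -0.001], [-0.031, -1.0, 0.002], [-0.001, -0.002, -1.0]]
force: [0.1, 0.1, -2.9]
gripper_width: 0.0127
gripper_force: 97.9
t 21.65 tcp [ 0.4991 -0.3162  0.0696] shift [0.0002 0.001  0.0061]
  dr [-0.0017  0.0011 -0.001 ]
```

```bash
python3 -m inch '{"translation":[[0,0,0.002],[0,0,0.002],[0,0,0.0015],[0,0,0.001],[0,0,0],[0,0,0],[0,0,0],[0,0,0]],"dr":[[0,0,0],[0,0,0],[0,0,0],[0,0,0],[0,0,0],[0,0,0],[0,0,0],[0,0,0]],"jaw":[0,0,0,0,0,0.1,0.25,0.4]}'
python3 -m inch '{"translation":[[0,0,0],[0,0,0],[0,0,-0.02],[0,0,-0.04],[0,0,-0.04],[0,0,-0.04],[0,0,-0.02],[0,0,0]],"dr":[[0,0,0],[0,0,0],[0,0,0],[0,0,0],[0,0,0],[0,0,0],[0,0,0],[0,0,0]],"jaw":[0.6,0.6,0.6,0.6,0.6,0.6,0.6,0.6]}'
cat >> h.py <<'E'
def ctubes(z0=0,lo=240):
    """tubes by colour in both cameras"""
    cams={n:r.read_camera(n) for n in("top","scene")}; c=cams["top"]
    m=cv2.inRange(cv2.cvtColor(c["pixels"],cv2.COLOR_RGB2HSV),(15,110,60),(32,255,255)); m[:lo]=0;m[295:]=0;m[:,:120]=0;m[:,400:]=0
    n,l,st,ce=cv2.connectedComponentsWithStats(m)
    ms=cv2.inRange(cv2.cvtColor(cams["scene"]["pixels"],cv2.COLOR_RGB2HSV),(12,110,50),(32,255,255)); ns,ls,ss,cs=cv2.connectedComponentsWithStats(ms)
    bx=[TUBE[0]+[0,0,z0]]
    for i in range(1,n):
        if st[i,4]<80: continue
        w=unproj(c,ce[i],z0+.015)[0]; uv=proj(cams["scene"],w)[0]; j=1+np.argmin(np.hypot(*(cs[1:]-uv).T))
        cms=[(c,(l==i)*1.)]
        if np.hypot(*(cs[j]-uv))<8: cms.append((cams["scene"],(ls==j)*1.))
        yx=np.argwhere(l==i)[:,::-1]; w2=unproj(c,yx,z0+.02)[:,:2]; v=np.linalg.svd(w2-w2.mean(0),full_matrices=False)[2][0]
        p,q=fit(cms,[w[0],w[1],np.arctan2(-v[0],v[1])%np.pi],bx); print("tube",p.round(4),round(q,2),len(cms),st[i,4],"rail",w2rail(p[:2]).round(4))
    return cams
E
python3 - <<'E'
from h import *
c=ctubes(); s=r.sense(); print(s["tcp_pos"],s["force"],np.round(s["joint_positions"],2))
E
```

```text
time: 22.45
tcp_pos: [0.5002, -0.3174, 0.0655]
tool_rot: [[1.0, -0.031, 0.002], [-0.031, -1.0, -0.001], [0.002, 0.001, -1.0]]
force: [0.1, -0.7, 1.0]
gripper_width: 0.0334
gripper_force: 0.0
time: 23.25
tcp_pos: [0.5014, -0.3184, 0.2298]
tool_rot: [[0.999, -0.031, 0.007], [-0.031, -1.0, -0.005], [0.007, 0.005, -1.0]]
force: [0.6, -0.0, 0.3]
gripper_width: 0.0512
gripper_force: 0.0
tube [0.4019 0.2592 1.8975] 0.63 2 225 rail [[-0.2111  0.2188]]
tube [0.3939 0.0844 1.7113] 0.8 2 202 rail [[-0.2138  0.0438]]
tube [0.3889 0.3138 1.3901] 0.6 2 239 rail [[-0.2257  0.2729]]
tube [ 0.3841 -0.0091  1.5808] 0.8 2 186 rail [[-0.2208 -0.0499]]
[ 0.49945125 -0.31687915  0.22436621] [ 0.20815541  0.0107307  -0.34585307] [-0.69 -0.02  1.7   0.    1.46  0.91]
```

```bash
python3 -m inch '{"translation":[[-0.0157,-0.038,0],[-0.0157,-0.038,0],[-0.0157,-0.038,0],[-0.0157,-0.038,0],[-0.0157,-0.038,0],[-0.0157,-0.038,0],[-0.0157,-0.038,0],[-0.0157,-0.038,0]],"dr":[[0,0,0],[0,0,0],[0,0,0],[0,0,0],[0,0,0],[0,0,0],[0,0,0],[0,0,-0.04]],"jaw":[0.8,0.8,0.8,0.8,0.8,0.8,0.8,0.8]}'
python3 -m inch '{"translation":[[0,0,0.03],[0,0,0.03],[0,0,0.03],[0,0,0.02],[0,0,0],[0,0,0],[0,0,0],[0,0,0]],"dr":[[0,0,0],[0,0,0],[0,0,0],[0,0,0],[0,0,0],[0,0,0],[0,0,0],[0,0,0]],"jaw":[0.8,0.8,0.8,0.8,0.8,0.8,0.8,0.8]}'
python3 -c "
from h import *
plan([.383,-.009,.005],down(.005))"
```

```text
time: 24.15
tcp_pos: [0.3816, -0.0076, 0.222]
tool_rot: [[1.0, 0.009, -0.004], [0.009, -1.0, 0.002], [-0.004, -0.002, -1.0]]
force: [-0.0, 0.0, 0.3]
gripper_width: 0.0684
gripper_force: 0.0
time: 24.95
tcp_pos: [0.3844, -0.0093, 0.116]
tool_rot: [[1.0, 0.009, 0.003], [0.009, -1.0, 0.0], [0.003, 0.0, -1.0]]
force: [0.0, 0.7, 0.0]
gripper_width: 0.0684
gripper_force: 0.0
t 24.95 tcp [ 0.3844 -0.0093  0.116 ] shift [-0.0017 -0.0003  0.111 ]
  dr [-0.     -0.0027  0.0037]
```

```bash
python3 -m inch '{"translation":[[-0.001,0,0.025],[0,0,0.03],[0,0,0.025],[0,0,0.02],[0,0,0.011],[0,0,0],[0,0,0],[0,0,0]],"dr":[[0,0,0],[0,0,0],[0,0,0],[0,0,0],[0,0,0],[0,0,0],[0,0,0],[0,0,0]],"jaw":[0.8,0.8,0.8,0.8,0.8,0.8,0,0]}' 40
python3 -m inch '{"translation":[[0,0,0],[0,0,0],[0,0,0],[0,0,-0.02],[0,0,-0.03],[0,0,-0.04],[0,0,-0.04],[0,0,-0.02]],"dr":[[0,0,0],[0,0,0],[0,0,0],[0,0,0],[0,0,0],[0,0,0],[0,0,-0.14],[0,0,-0.14]],"jaw":[0,0,0,0,0,0,0,0]}'
python3 -m inch '{"translation":[[0,0,0],[0,0,0],[0,0,0],[0,0,0],[0,0,0],[0,0,0],[0,0,0],[0,0,0]],"dr":[[0,0,-0.14],[0,0,-0.14],[0,0,-0.14],[0,0,-0.14],[0,0,-0.14],[0,0,-0.14],[0,0,-0.14],[0,0,-0.14]],"jaw":[0,0,0,0,0,0,0,0]}'
python3 -c "
from h import *
plan([*rail2w([.045,.035]),.15],down(RA+np.pi/2))"
```

```text
time: 25.75
tcp_pos: [0.3839, -0.0093, 0.0051]
tool_rot: [[1.0, 0.009, 0.003], [0.009, -1.0, -0.0], [0.003, 0.0, -1.0]]
force: [-0.3, -0.4, -0.5]
gripper_width: 0.0402
gripper_force: 0.0
time: 26.55
tcp_pos: [0.3838, -0.0094, 0.1573]
tool_rot: [[0.957, 0.29, 0.006], [0.29, -0.957, -0.001], [0.005, 0.002, -1.0]]
force: [-0.4, -0.2, -0.7]
gripper_width: 0.0189
gripper_force: 39.3
time: 27.35
tcp_pos: [0.382, -0.009, 0.153]
tool_rot: [[0.156, 0.988, -0.001], [0.988, -0.156, 0.001], [0.001, -0.001, -1.0]]
force: [0.8, 0.9, -0.8]
gripper_width: 0.0194
gripper_force: 39.3
t 27.35 tcp [ 0.382 -0.009  0.153] shift [0.118  0.2551 0.0029]
  dr [-0.0007 -0.0006 -0.1261]
```

```bash
python3 -m inch '{"translation":[[0.0148,0.0319,0],[0.0148,0.0319,0],[0.0148,0.0319,0],[0.0148,0.0319,0],[0.0148,0.0319,0],[0.0148,0.0319,0],[0.0148,0.0319,0],[0.0148,0.0319,0]],"dr":[[0,0,0],[0,0,0],[0,0,0],[0,0,0],[0,0,0],[0,0,0],[0,0,0],[0,0,-0.126]],"jaw":[0,0,0,0,0,0,0,0]}'
python3 -m inch '{"translation":[[0,0,0.02],[0,0,0.02],[0,0,0.01],[0,0,0.01],[0,0,0],[0,0,0],[0,0,0],[0,0,0]],"dr":[[0,0,0],[0,0,0],[0,0,0],[0,0,0],[0,0,0],[0,0,0],[0,0,0],[0,0,0]],"jaw":[0,0,0,0,0,0,0,0]}'
python3 -c "
from h import *
plan([*rail2w([.045,.035]),.0285],down(RA+np.pi/2))"
```

```text
time: 28.15
tcp_pos: [0.6542, 0.0671, 0.1527]
tool_rot: [[0.033, 0.999, -0.001], [0.999, -0.033, 0.0], [0.0, -0.001, -1.0]]
force: [-0.1, 0.1, -0.1]
gripper_width: 0.0191
gripper_force: 39.4
time: 28.95
tcp_pos: [0.6541, 0.0666, 0.095]
tool_rot: [[0.036, 0.999, 0.002], [0.999, -0.036, 0.001], [0.001, 0.002, -1.0]]
force: [-0.6, 0.8, -0.5]
gripper_width: 0.0187
gripper_force: 39.6
t 28.95 tcp [0.6541 0.0666 0.095 ] shift [ 0.0011 -0.002   0.0665]
  dr [ 0.0024 -0.0006 -0.006 ]
```

```bash
python3 -m inch '{"translation":[[0.001,-0.002,0.02],[0,0,0.02],[0,0,0.015],[0,0,0.006],[0,0,0.003],[0,0,0.0025],[0,0,0],[0,0,0]],"dr":[[0,0,-0.006],[0,0,0],[0,0,0],[0,0,0],[0,0,0],[0,0,0],[0,0,0],[0,0,0]],"jaw":[0,0,0,0,0,0,0,0]}'
python3 -m inch '{"translation":[[0,0,0],[0,0,0],[0,0,0],[0,0,0],[0,0,-0.02],[0,0,-0.03],[0,0,-0.04],[0,0,-0.04]],"dr":[[0,0,0],[0,0,0],[0,0,0],[0,0,0],[0,0,0],[0,0,0],[0,0,0],[0,0,0]],"jaw":[0.3,0.3,0.3,0.3,0.3,0.3,0.3,0.3]}'
python3 -c "
from h import *
plan([.3932,.0838,.15],down(.14))"
```

```text
time: 29.75
tcp_pos: [0.6521, 0.0677, 0.0281]
tool_rot: [[0.03, 1.0, 0.002], [1.0, -0.03, 0.001], [0.001, 0.002, -1.0]]
force: [0.9, 0.4, -0.7]
gripper_width: 0.0188
gripper_force: 39.6
time: 30.55
tcp_pos: [0.6509, 0.0676, 0.158]
tool_rot: [[0.03, 1.0, -0.001], [1.0, -0.03, 0.001], [0.0, -0.001, -1.0]]
force: [0.5, -0.5, 0.0]
gripper_width: 0.0259
gripper_force: 0.0
t 30.55 tcp [0.6509 0.0676 0.158 ] shift [ 0.0084 -0.258   0.0082]
  dr [-1.2000e-03  3.0000e-04  1.4008e+00]
```

```bash
python3 -m inch '{"translation":[[0.001,-0.0323,0],[0.001,-0.0323,0],[0.001,-0.0323,0],[0.001,-0.0323,0],[0.001,-0.0323,0],[0.001,-0.0323,0],[0.001,-0.0323,0],[0.001,-0.0323,0]],"dr":[[0,0,0],[0,0,0],[0,0,0],[0,0,0],[0,0,0],[0,0,0],[0,0,0],[0,0,0]],"jaw":[0.3,0.3,0.3,0.3,0.8,0.8,0.8,0.8]}'
python3 -m inch '{"translation":[[0,0,0],[0,0,0],[0,0,0],[0,0,0],[0,0,0],[0,0,0],[0,0,0.01],[0,0,0.02]],"dr":[[0,0,0.14],[0,0,0.14],[0,0,0.14],[0,0,0.14],[0,0,0.14],[0,0,0.14],[0,0,0.14],[0,0,0.14]],"jaw":[0.8,0.8,0.8,0.8,0.8,0.8,0.8,0.8]}'
python3 -m inch '{"translation":[[0,0,0.01],[0,0,0.01],[0,0,0],[0,0,0],[0,0,0],[0,0,0],[0,0,0],[0,0,0]],"dr":[[0,0,0.14],[0,0,0.14],[0,0,0],[0,0,0],[0,0,0],[0,0,0],[0,0,0],[0,0,0]],"jaw":[0.8,0.8,0.8,0.8,0.8,0.8,0.8,0.8]}'
python3 -c "
from h import *
plan([.3932,.0838,.005],down(.14))"
```

```text
time: 31.35
tcp_pos: [0.3921, 0.0835, 0.1571]
tool_rot: [[0.03, 1.0, 0.0], [1.0, -0.03, 0.001], [0.001, 0.0, -1.0]]
force: [-0.8, 0.5, 0.8]
gripper_width: 0.068
gripper_force: 0.0
time: 32.15
tcp_pos: [0.3949, 0.0835, 0.1288]
tool_rot: [[0.915, 0.403, 0.005], [0.403, -0.915, 0.001], [0.005, 0.001, -1.0]]
force: [-0.1, 0.4, -0.1]
gripper_width: 0.0684
gripper_force: 0.0
time: 32.95
tcp_pos: [0.3936, 0.0835, 0.1075]
tool_rot: [[0.99, 0.141, 0.001], [0.141, -0.99, 0.001], [0.001, -0.0, -1.0]]
force: [-1.4, -0.2, 0.4]
gripper_width: 0.068
gripper_force: 0.0
t 32.95 tcp [0.3936 0.0835 0.1075] shift [-0.0004 -0.0003  0.1025]
  dr [-0.0005 -0.001   0.0012]
```

```bash
python3 -m inch '{"translation":[[0,0,0.025],[0,0,0.03],[0,0,0.025],[0,0,0.015],[0,0,0.0075],[0,0,0],[0,0,0],[0,0,0]],"dr":[[0,0,0],[0,0,0],[0,0,0],[0,0,0],[0,0,0],[0,0,0],[0,0,0],[0,0,0]],"jaw":[0.8,0.8,0.8,0.8,0.8,0.8,0,0]}' 40
python3 -m inch '{"translation":[[0,0,0],[0,0,0],[0,0,0],[0,0,-0.02],[0,0,-0.03],[0,0,-0.04],[0,0,-0.04],[0,0,-0.015]],"dr":[[0,0,0],[0,0,0],[0,0,0],[0,0,0],[0,0,0],[0,0,0],[0,0,-0.14],[0,0,-0.14]],"jaw":[0,0,0,0,0,0,0,0]}'
python3 -m inch '{"translation":[[0,0,0],[0,0,0],[0,0,0],[0,0,0],[0,0,0],[0,0,0],[0,0,0],[0,0,0]],"dr":[[0,0,-0.14],[0,0,-0.14],[0,0,-0.14],[0,0,-0.14],[0,0,-0.14],[0,0,-0.14],[0,0,-0.14],[0,0,-0.14]],"jaw":[0,0,0,0,0,0,0,0]}'
python3 -c "
from h import *
plan([*rail2w([-.045,.035]),.15],down(RA+np.pi/2))"
```

```text
time: 33.75
tcp_pos: [0.3946, 0.0836, 0.0059]
tool_rot: [[0.99, 0.14, 0.003], [0.14, -0.99, 0.001], [0.003, -0.0, -1.0]]
force: [-0.3, 0.8, 0.1]
gripper_width: 0.0401
gripper_force: 0.0
time: 34.55
tcp_pos: [0.3953, 0.0835, 0.154]
tool_rot: [[0.91, 0.414, 0.007], [0.414, -0.91, 0.001], [0.007, 0.002, -1.0]]
force: [1.2, -0.8, -1.0]
gripper_width: 0.0184
gripper_force: 39.4
time: 35.35
tcp_pos: [0.3929, 0.0834, 0.149]
tool_rot: [[0.024, 1.0, -0.001], [1.0, -0.024, 0.0], [0.0, -0.001, -1.0]]
force: [0.6, 0.2, -0.6]
gripper_width: 0.0191
gripper_force: 39.3
t 35.35 tcp [0.3929 0.0834 0.149 ] shift [-0.0088  0.1697 -0.0011]
  dr [-0.0007 -0.0005  0.0058]
```

```bash
python3 -m inch '{"translation":[[-0.0018,0.0339,0],[-0.0018,0.0339,0],[-0.0018,0.0339,0],[-0.0018,0.0339,0],[-0.0018,0.0339,0],[0,0,0.03],[0,0,0.03],[0,0,0]],"dr":[[0,0,0],[0,0,0],[0,0,0],[0,0,0],[0,0,0.0058],[0,0,0],[0,0,0],[0,0,0]],"jaw":[0,0,0,0,0,0,0,0]}'
python3 -m inch '{"translation":[[0,0,0],[0,0,0.02],[0,0,0.02],[0,0,0.01],[0,0,0.005],[0,0,0.0045],[0,0,0],[0,0,0]],"dr":[[0,0,0],[0,0,0],[0,0,0],[0,0,0],[0,0,0],[0,0,0],[0,0,0],[0,0,0]],"jaw":[0,0,0,0,0,0,0,0]}'
python3 -c "
from h import *
plan([*rail2w([-.045,.035]),.0285],down(RA+np.pi/2))"
```

```text
time: 36.15
tcp_pos: [0.5583, 0.0693, 0.0839]
tool_rot: [[0.036, 0.999, -0.011], [0.999, -0.036, 0.001], [0.0, -0.011, -1.0]]
force: [-0.5, 0.2, -2.7]
gripper_width: 0.0189
gripper_force: 39.5
time: 36.95
tcp_pos: [0.5632, 0.0694, 0.0311]
tool_rot: [[0.036, 0.999, 0.002], [0.999, -0.036, 0.001], [0.001, 0.002, -1.0]]
force: [0.0, -0.3, -0.4]
gripper_width: 0.0191
gripper_force: 39.6
t 36.95 tcp [0.5632 0.0694 0.0311] shift [ 0.0011 -0.0009  0.0026]
  dr [ 0.0017 -0.0006 -0.0057]
```

Lower the last 2.5 mm, release, and look before picking the moved tube.

```bash
python3 -m inch '{"translation":[[0,0,0.0015],[0,0,0.001],[0,0,0],[0,0,0],[0,0,0],[0,0,0],[0,0,0],[0,0,-0.02]],"dr":[[0,0,-0.0057],[0,0,0],[0,0,0],[0,0,0],[0,0,0],[0,0,0],[0,0,0],[0,0,0]],"jaw":[0,0,0,0.3,0.3,0.3,0.3,0.3]}'
python3 -m inch '{"translation":[[0,0,-0.03],[0,0,-0.04],[0,0,-0.04],[0,0,0],[0,-0.03,0],[0,-0.03,0],[0,-0.03,0],[0,-0.03,0]],"dr":[[0,0,0],[0,0,0],[0,0,0],[0,0,0],[0,0,0],[0,0,0],[0,0,0],[0,0,0]],"jaw":[0.3,0.3,0.3,0.3,0.3,0.3,0.8,0.8]}'
python3 - <<'E'
from h import *
c=ctubes()
cv2.imwrite("pics/t2.png",cv2.resize(c["top"]["pixels"][140:300,155:355],None,fx=3.5,fy=3.5,interpolation=cv2.INTER_CUBIC)[:,:,::-1])
E
```

```text
time: 37.75
tcp_pos: [0.56, 0.0694, 0.0449]
tool_rot: [[0.03, 1.0, -0.006], [1.0, -0.03, 0.001], [0.0, -0.006, -1.0]]
force: [-0.4, -0.4, -1.7]
gripper_width: 0.0256
gripper_force: 0.0
time: 38.55
tcp_pos: [0.4411, 0.073, 0.1569]
tool_rot: [[0.03, 1.0, -0.001], [1.0, -0.03, 0.001], [0.001, -0.001, -1.0]]
force: [0.4, -0.3, 0.5]
gripper_width: 0.0537
gripper_force: 0.0
tube [0.4027 0.2588 1.8615] 0.64 2 227 rail [[-0.2102  0.2183]]
tube [0.3881 0.3146 1.4043] 0.61 2 245 rail [[-0.2266  0.2737]]
```

View pics/t2.png

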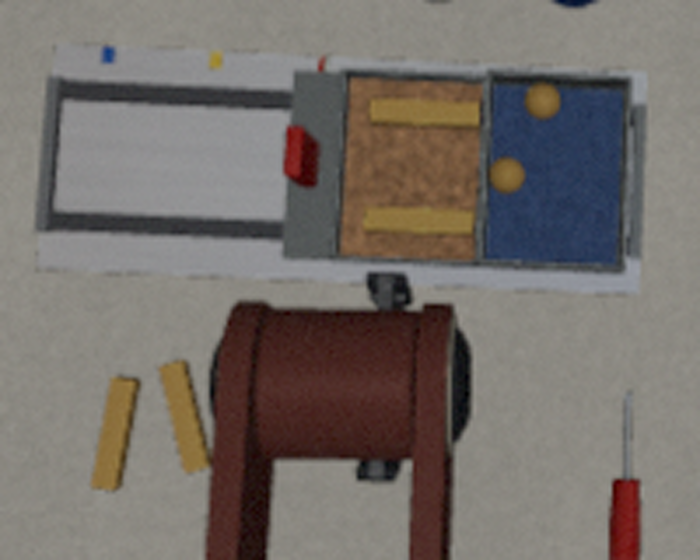

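Two tubes lie flat in the bay at (424,112) and (418,220), and both balls are in the pan. I refit the other two from the top view only.

Run:
```python
from h import *
c=r.read_camera("top")
m=cv2.inRange(cv2.cvtColor(c["pixels"],cv2.COLOR_RGB2HSV),(15,90,50),(32,255,255)); m[:235]=0;m[295:]=0;m[:,:120]=0;m[:,217:]=0
n,l,st,ce=cv2.connectedComponentsWithStats(m)
for i in range(1,n):
    if st[i,4]<80: continue
    w=unproj(c,ce[i],.018)[0]
    for a0 in(1.35,1.8):
        p,q=fit([(c,(l==i)*1.)],[w[0],w[1],a0],TUBE); print(p.round(4),round(q,2),st[i,4])
    if p[1]<.28: P=p
plan([P[0],P[1],.15],down(P[2]-np.pi/2)); print(np.round(r.sense()["joint_positions"],2))
```

```text
[0.4021 0.2588 1.8495] 0.85 244
[0.4024 0.2595 1.8129] 0.85 244
[0.3889 0.3152 1.4063] 0.86 261
[0.3881 0.3152 1.4055] 0.86 261
t 38.7 tcp [0.4415 0.0731 0.1569] shift [ 0.1852 -0.0446  0.007 ]
  dr [-1.0000e-04 -7.0000e-04  1.2988e+00]
[-0.   -0.34  2.09  0.    1.39  0.03]
```

```bash
python3 -m inch '{"translation":[[0.0463,-0.0112,0],[0.0463,-0.0112,0],[0.0463,-0.0112,0],[0.0463,-0.0112,0],[0,0,0],[0,0,0],[0,0,0],[0,0,0]],"dr":[[0,0,0],[0,0,0],[0,0,0],[0,0,0],[0,0,0.145],[0,0,0.145],[0,0,0.145],[0,0,0.145]],"jaw":[0.45,0.45,0.45,0.45,0.45,0.45,0.45,0.45]}'
python3 -m inch '{"translation":[[0,0,0],[0,0,0],[0,0,0],[0,0,0.03],[0,0,0.02],[0,0,0],[0,0,0],[0,0,0]],"dr":[[0,0,0.145],[0,0,0.145],[0,0,0.145],[0,0,0.145],[0,0,0.15],[0,0,0],[0,0,0],[0,0,0]],"jaw":[0.45,0.45,0.45,0.45,0.45,0.45,0.45,0.45]}'
python3 -c "
from h import *
plan([.4022,.259,.005],down(.23))"
```

```text
time: 39.5
tcp_pos: [0.4044, 0.2601, 0.1576]
tool_rot: [[0.577, 0.816, 0.001], [0.816, -0.577, 0.001], [0.001, 0.0, -1.0]]
force: [0.8, 0.1, -0.6]
gripper_width: 0.0385
gripper_force: 0.0
time: 40.3
tcp_pos: [0.4047, 0.26, 0.1092]
tool_rot: [[0.973, 0.231, 0.003], [0.231, -0.973, 0.002], [0.003, -0.001, -1.0]]
force: [-0.3, -0.2, -0.6]
gripper_width: 0.0385
gripper_force: 0.0
t 40.3 tcp [0.4047 0.26   0.1092] shift [-0.003   0.0004  0.1042]
  dr [-0.0009 -0.0028  0.0027]
```

```bash
python3 -m inch '{"translation":[[-0.003,0,0.025],[0,0,0.03],[0,0,0.025],[0,0,0.015],[0,0,0.009],[0,0,0],[0,0,0],[0,0,0]],"dr":[[0,0,0],[0,0,0],[0,0,0],[0,0,0],[0,0,0],[0,0,0],[0,0,0],[0,0,0]],"jaw":[0.45,0.45,0.45,0.45,0.45,0.45,0,0]}' 40
python3 -m inch '{"translation":[[0,0,0],[0,0,0],[0,0,0],[0,0,-0.02],[0,0,-0.03],[0,0,-0.04],[0,0,-0.04],[0,0,-0.015]],"dr":[[0,0,0],[0,0,0],[0,0,0],[0,0,0],[0,0,0],[0,0,0],[0,0,-0.145],[0,0,-0.145]],"jaw":[0,0,0,0,0,0,0,0]}'
python3 -m inch '{"translation":[[0,0,0],[0,0,0],[0,0,0],[0,0,0],[0,0,0],[0,0,0],[0,0,0],[0,0,0]],"dr":[[0,0,-0.145],[0,0,-0.145],[0,0,-0.145],[0,0,-0.145],[0,0,-0.145],[0,0,-0.145],[0,0,-0.14],[0,0,0]],"jaw":[0,0,0,0,0,0,0,0]}'
python3 -c "
from h import *
plan([*rail2w([0,.038]),.15],down(RA+np.pi/2))"
```

```text
time: 41.1
tcp_pos: [0.402, 0.2595, 0.0055]
tool_rot: [[0.973, 0.229, 0.003], [0.229, -0.973, 0.002], [0.004, -0.001, -1.0]]
force: [0.5, 0.4, -0.1]
gripper_width: 0.0191
gripper_force: 39.4
time: 41.9
tcp_pos: [0.4023, 0.2596, 0.1534]
tool_rot: [[0.864, 0.503, 0.007], [0.503, -0.864, 0.003], [0.007, 0.0, -1.0]]
force: [0.5, 0.2, -1.0]
gripper_width: 0.0196
gripper_force: 39.5
time: 42.7
tcp_pos: [0.4, 0.2585, 0.1482]
tool_rot: [[0.04, 0.999, -0.001], [0.999, -0.04, 0.0], [0.0, -0.001, -1.0]]
force: [-0.4, 0.1, -0.6]
gripper_width: 0.019
gripper_force: 39.5
t 42.7 tcp [0.4    0.2585 0.1482] shift [-0.1778  0.2148 -0.0019]
  dr [-0.0006 -0.0001 -0.0103]
```

```bash
python3 -m inch '{"translation":[[-0.0254,0.0307,0],[-0.0254,0.0307,0],[-0.0254,0.0307,0],[-0.0254,0.0307,0],[-0.0254,0.0307,0],[-0.0254,0.0307,0],[-0.0254,0.0307,0],[0,0,0]],"dr":[[0,0,0],[0,0,0],[0,0,0],[0,0,0],[0,0,0],[0,0,0],[0,0,-0.01],[0,0,0]],"jaw":[0,0,0,0,0,0,0,0]}'
python3 -m inch '{"translation":[[0,0,0.02],[0,0,0.025],[0,0,0.02],[0,0,0.01],[0,0,0],[0,0,0],[0,0,0],[0,0,0]],"dr":[[0,0,0],[0,0,0],[0,0,0],[0,0,0],[0,0,0],[0,0,0],[0,0,0],[0,0,0]],"jaw":[0,0,0,0,0,0,0,0]}'
python3 -c "
from h import *
plan([*rail2w([0,.038]),.0285],down(RA+np.pi/2))"
```

```text
time: 43.5
tcp_pos: [0.6106, 0.0692, 0.1485]
tool_rot: [[0.037, 0.999, 0.001], [0.999, -0.037, -0.001], [-0.001, 0.001, -1.0]]
force: [-0.8, 0.6, -1.2]
gripper_width: 0.0193
gripper_force: 39.5
time: 44.3
tcp_pos: [0.6091, 0.0726, 0.0753]
tool_rot: [[0.03, 1.0, 0.003], [1.0, -0.03, 0.001], [0.001, 0.003, -1.0]]
force: [-0.1, 0.1, -1.6]
gripper_width: 0.0193
gripper_force: 39.5
t 44.3 tcp [0.6091 0.0726 0.0753] shift [-0.0005 -0.0017  0.0468]
  dr [ 0.0029 -0.0007 -0.0002]
```

```bash
python3 -m inch '{"translation":[[0,-0.0017,0.015],[0,0,0.015],[0,0,0.01],[0,0,0.004],[0,0,0.0028],[0,0,0],[0,0,0],[0,0,0]],"dr":[[0,0,0],[0,0,0],[0,0,0],[0,0,0],[0,0,0],[0,0,0],[0,0,0],[0,0,0]],"jaw":[0,0,0,0,0,0,0,0]}'
python3 -m inch '{"translation":[[0,0,0],[0,0,0],[0,0,0],[0,0,0],[0,0,-0.02],[0,0,-0.03],[0,0,-0.04],[0,0,-0.04]],"dr":[[0,0,0],[0,0,0],[0,0,0],[0,0,0],[0,0,0],[0,0,0],[0,0,0],[0,0,0]],"jaw":[0.3,0.3,0.3,0.3,0.3,0.3,0.3,0.3]}'
python3 -c "
from h import *
plan([.3885,.3152,.15],down(1.406-np.pi/2))"
```

```text
time: 45.1
tcp_pos: [0.6063, 0.0726, 0.0274]
tool_rot: [[0.03, 1.0, -0.001], [1.0, -0.03, 0.001], [0.001, -0.001, -1.0]]
force: [-4.7, -0.1, 5.7]
gripper_width: 0.0185
gripper_force: 40.3
time: 45.9
tcp_pos: [0.6058, 0.0725, 0.1576]
tool_rot: [[0.03, 1.0, -0.001], [1.0, -0.03, 0.001], [0.001, -0.001, -1.0]]
force: [1.9, -0.3, 0.4]
gripper_width: 0.0254
gripper_force: 0.0
t 45.9 tcp [0.6058 0.0725 0.1576] shift [ 0.236  -0.2245  0.0079]
  dr [-1.2000e-03  4.0000e-04  1.7055e+00]
```

```bash
python3 -m inch '{"translation":[[0.0337,-0.032,0],[0.0337,-0.032,0],[0.0337,-0.032,0],[0.0337,-0.032,0],[0.0337,-0.032,0],[0.0337,-0.032,0],[0.0337,-0.032,0],[0,0,0]],"dr":[[0,0,0],[0,0,0],[0,0,0],[0,0,0],[0,0,0],[0,0,0],[0,0,0],[0,0,0.142]],"jaw":[0.3,0.3,0.3,0.3,0.8,0.8,0.8,0.8]}'
python3 -m inch '{"translation":[[0,0,0],[0,0,0],[0,0,0],[0,0,0],[0,0,0],[0,0,0],[0,0,0],[0,0,0]],"dr":[[0,0,0.142],[0,0,0.142],[0,0,0.142],[0,0,0.142],[0,0,0.142],[0,0,0.142],[0,0,0.142],[0,0,0.142]],"jaw":[0.8,0.8,0.8,0.8,0.8,0.8,0.8,0.8]}'
python3 -m inch '{"translation":[[0,0,0],[0,0,0.01],[0,0,0.02],[0,0,0.02],[0,0,0],[0,0,0],[0,0,0],[0,0,0]],"dr":[[0,0,0.142],[0,0,0.142],[0,0,0.142],[0,0,0],[0,0,0],[0,0,0],[0,0,0],[0,0,0]],"jaw":[0.8,0.8,0.8,0.8,0.8,0.8,0.8,0.8]}'
python3 -c "
from h import *
plan([.3885,.3152,.005],down(1.406-np.pi/2))"
```

```text
time: 46.7
tcp_pos: [0.3861, 0.3182, 0.1569]
tool_rot: [[0.169, 0.986, -0.001], [0.986, -0.169, 0.002], [0.002, -0.001, -1.0]]
force: [0.9, -0.3, -0.3]
gripper_width: 0.0687
gripper_force: 0.0
time: 47.5
tcp_pos: [0.3896, 0.315, 0.1569]
tool_rot: [[0.967, 0.254, 0.0], [0.254, -0.967, 0.001], [0.001, -0.001, -1.0]]
force: [-0.6, -0.2, -0.3]
gripper_width: 0.0682
gripper_force: 0.0
time: 48.3
tcp_pos: [0.3904, 0.3156, 0.1084]
tool_rot: [[0.987, -0.162, 0.002], [-0.162, -0.987, 0.002], [0.002, -0.002, -1.0]]
force: [0.3, 0.6, 0.8]
gripper_width: 0.0677
gripper_force: 0.0
t 48.3 tcp [0.3904 0.3156 0.1084] shift [-0.002   0.0009  0.1034]
  dr [-0.0022 -0.0021  0.0017]
```

```bash
python3 -m inch '{"translation":[[-0.002,0.001,0.025],[0,0,0.03],[0,0,0.025],[0,0,0.015],[0,0,0.0085],[0,0,0],[0,0,0],[0,0,0]],"dr":[[0,0,0],[0,0,0],[0,0,0],[0,0,0],[0,0,0],[0,0,0],[0,0,0],[0,0,0]],"jaw":[0.8,0.8,0.8,0.8,0.8,0.8,0,0]}' 40
python3 -m inch '{"translation":[[0,0,0],[0,0,0],[0,0,0],[0,0,-0.02],[0,0,-0.03],[0,0,-0.04],[0,0,-0.04],[0,0,-0.02]],"dr":[[0,0,0],[0,0,0],[0,0,0],[0,0,0],[0,0,0],[0,0,0],[0,0,0],[0,0,-0.13]],"jaw":[0,0,0,0,0,0,0,0]}'
python3 - <<'E'
from h import *
plan([*rail2w([0,.033]),.15],down(RA))
c=r.read_camera("top")
cv2.imwrite("pics/t3.png",cv2.resize(c["pixels"][140:300,155:355],None,fx=3.5,fy=3.5,interpolation=cv2.INTER_CUBIC)[:,:,::-1])
E
```

```text
time: 49.1
tcp_pos: [0.3885, 0.3151, 0.0049]
tool_rot: [[0.987, -0.163, 0.003], [-0.163, -0.987, 0.002], [0.002, -0.002, -1.0]]
force: [0.3, -0.6, -0.9]
gripper_width: 0.0406
gripper_force: 0.0
time: 49.9
tcp_pos: [0.3886, 0.3151, 0.1573]
tool_rot: [[1.0, -0.03, 0.005], [-0.03, -1.0, 0.003], [0.005, -0.003, -1.0]]
force: [-0.5, 0.4, -1.1]
gripper_width: 0.0191
gripper_force: 40.2
t 49.9 tcp [0.3886 0.3151 0.1573] shift [0.226  0.2413 0.0075]
  dr [-0.0033 -0.0046  0.0001]
```

View pics/t3.png

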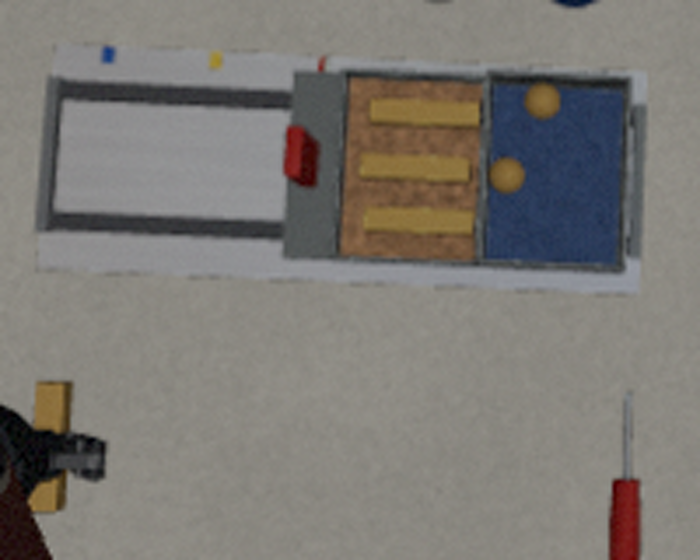

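Three tubes lie flat, side by side, at (425,112), (414,167) and (418,220). I lay the fourth across them.

```bash
python3 -m inch '{"translation":[[0.0282,0.0302,0],[0.0282,0.0302,0],[0.0282,0.0302,0],[0.0282,0.0302,0],[0.0282,0.0302,0],[0.0282,0.0302,0],[0.0282,0.0302,0],[0.0282,0.0302,0]],"dr":[[0,0,0],[0,0,0],[0,0,0],[0,0,0],[0,0,0],[0,0,0],[0,0,0],[0,0,0]],"jaw":[0,0,0,0,0,0,0,0]}'
python3 -m inch '{"translation":[[0,0,0.02],[0,0,0.025],[0,0,0.015],[0,0,0.01],[0,0,0],[0,0,0],[0,0,0],[0,0,0]],"dr":[[0,0,0],[0,0,0],[0,0,0],[0,0,0],[0,0,0],[0,0,0],[0,0,0],[0,0,0]],"jaw":[0,0,0,0,0,0,0,0]}'
python3 -c "
from h import *
plan([*rail2w([0,.033]),.048],down(RA))"
```

```text
time: 50.75
tcp_pos: [0.6048, 0.0639, 0.1513]
tool_rot: [[0.999, -0.036, -0.002], [-0.036, -0.999, 0.001], [-0.002, -0.001, -1.0]]
force: [1.0, -0.2, -1.1]
gripper_width: 0.0195
gripper_force: 40.2
time: 51.55
tcp_pos: [0.6058, 0.0656, 0.0849]
tool_rot: [[0.999, -0.033, 0.003], [-0.033, -0.999, 0.0], [0.003, -0.001, -1.0]]
force: [0.9, -1.2, -0.4]
gripper_width: 0.0192
gripper_force: 40.2
t 51.55 tcp [0.6058 0.0656 0.0849] shift [ 0.0014 -0.0016  0.0369]
  dr [-0.0006 -0.0028 -0.003 ]
```

```bash
python3 -m inch '{"translation":[[0.001,-0.0016,0.012],[0,0,0.012],[0,0,0.007],[0,0,0.004],[0,0,0.0025],[0,0,0],[0,0,0],[0,0,0]],"dr":[[0,0,0],[0,0,0],[0,0,0],[0,0,0],[0,0,0],[0,0,0],[0,0,0],[0,0,0]],"jaw":[0,0,0,0,0,0,0,0]}'
python3 -m inch '{"translation":[[0,0,0],[0,0,0],[0,0,0],[0,0,0],[0,0,-0.02],[0,0,-0.03],[0,0,-0.04],[0,0,-0.02]],"dr":[[0,0,0],[0,0,0],[0,0,0],[0,0,0],[0,0,0],[0,0,0],[0,0,0],[0,0,0]],"jaw":[0.3,0.3,0.3,0.3,0.3,0.3,0.3,0.3]}'
python3 -m inch '{"translation":[[-0.04,0,0],[-0.04,0,0],[-0.04,0,0],[-0.04,0,0],[0,0,0],[0,0,0],[0,0,0],[0,0,0]],"dr":[[0,0,0],[0,0,0],[0,0,0],[0,0,0],[0,0,0],[0,0,0],[0,0,0],[0,0,0]],"jaw":[0.3,0.3,0.3,0.3,0.3,0.3,0.3,0.3]}'
python3 - <<'E'
from h import *
c=r.read_camera("top");s=r.read_camera("scene")
a=cv2.resize(c["pixels"][145:225,160:350],(760,320),interpolation=cv2.INTER_CUBIC);b=cv2.resize(s["pixels"][130:200,290:480],(760,280),interpolation=cv2.INTER_CUBIC)
cv2.imwrite("pics/t4.png",np.vstack([a,b])[:,:,::-1])
plan([*rail2w([0.001,.118]),.16],down(RA))
E
```

```text
time: 52.35
tcp_pos: [0.6061, 0.0671, 0.0467]
tool_rot: [[0.999, -0.033, 0.0], [-0.033, -0.999, 0.001], [0.0, -0.001, -1.0]]
force: [-4.3, 0.2, 6.2]
gripper_width: 0.0188
gripper_force: 41.0
time: 53.15
tcp_pos: [0.6076, 0.067, 0.1598]
tool_rot: [[0.999, -0.033, 0.005], [-0.033, -0.999, 0.0], [0.005, -0.001, -1.0]]
force: [0.8, 0.3, 0.3]
gripper_width: 0.0259
gripper_force: 0.0
time: 53.95
tcp_pos: [0.4473, 0.0722, 0.1564]
tool_rot: [[0.999, -0.033, 0.001], [-0.033, -0.999, 0.001], [0.001, -0.001, -1.0]]
force: [0.4, 0.6, -0.0]
gripper_width: 0.0256
gripper_force: 0.0
t 54.05 tcp [0.447  0.0722 0.1561] shift [ 0.1611 -0.0854 -0.0038]
  dr [-0.0006 -0.0003 -0.0035]
```

View pics/t4.png

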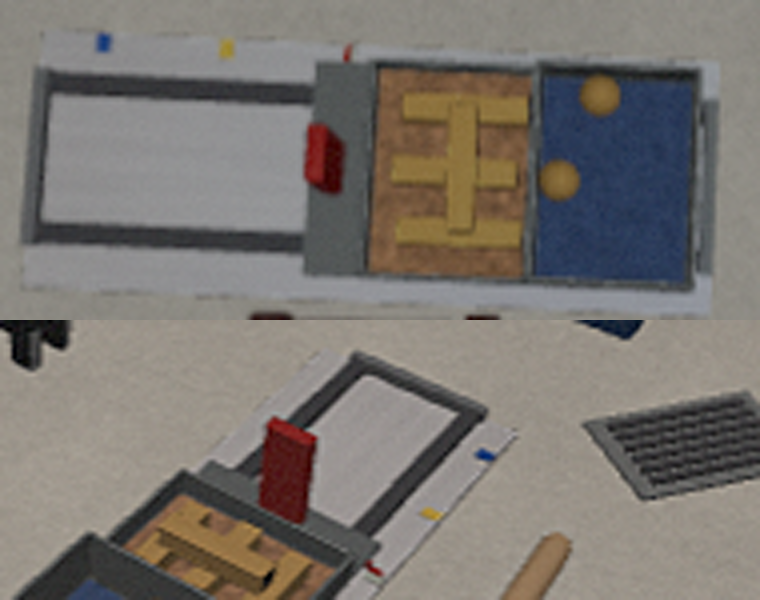

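All four tubes lie flat in the bay, the balls are in the pan, and the pointer is at white. Now I pinch the carrier handle.

```bash
python3 -m inch '{"translation":[[0.0322,-0.0171,0],[0.0322,-0.0171,0],[0.0322,-0.0171,0],[0.0322,-0.0171,0],[0.0322,-0.0171,0],[0,0,0],[0,0,0],[0,0,0]],"dr":[[0,0,0],[0,0,0],[0,0,0],[0,0,0],[0,0,-0.0035],[0,0,0],[0,0,0],[0,0,0]],"jaw":[0.6,0.6,0.6,0.6,0.6,0.6,0.6,0.6]}'
python3 -m inch '{"translation":[[0,0,0.015],[0,0,0.025],[0,0,0.025],[0,0,0.016],[0,0,0],[0,0,0],[0,0,0],[0,0,0]],"dr":[[0,0,0],[0,0,0],[0,0,0],[0,0,0],[0,0,0],[0,0,0],[0,0,0],[0,0,0]],"jaw":[0.6,0.6,0.6,0.6,0.6,0.6,0.6,0.6]}'
python3 -m inch '{"translation":[[0,0,0],[0,0,0],[0,0,0],[0,0,0],[0,0,0],[0,0,0],[0,0,0],[0,0,0]],"dr":[[0,0,0],[0,0,0],[0,0,0],[0,0,0],[0,0,0],[0,0,0],[0,0,0],[0,0,0]],"jaw":[0,0,0,0,0,0,0,0]}' 40
python3 -c "
from h import *
s=r.sense();print(w2rail(s['tcp_pos']),s['force'])"
```

```text
time: 54.85
tcp_pos: [0.6092, 0.1521, 0.1555]
tool_rot: [[1.0, -0.03, -0.001], [-0.03, -1.0, 0.0], [-0.001, -0.0, -1.0]]
force: [0.3, 0.5, 0.9]
gripper_width: 0.0513
gripper_force: 0.0
time: 55.65
tcp_pos: [0.6109, 0.1526, 0.0768]
tool_rot: [[1.0, -0.03, 0.003], [-0.03, -1.0, 0.001], [0.003, -0.001, -1.0]]
force: [0.1, -0.3, 0.2]
gripper_width: 0.0512
gripper_force: 0.0
time: 56.45
tcp_pos: [0.6106, 0.1556, 0.0769]
tool_rot: [[1.0, -0.03, 0.003], [-0.03, -1.0, 0.006], [0.003, -0.007, -1.0]]
force: [-0.8, 10.3, 3.6]
gripper_width: 0.0138
gripper_force: 40.3
[[0.00060757 0.12149827]] [-0.82396489 10.25867462  3.63725757]
```

```bash
python3 -m inch '{"translation":[[0,-0.006,0],[0,-0.012,0],[0,-0.015,0],[0,-0.016,0],[0,-0.016,0],[0,-0.014,0],[0,-0.01,0],[0,-0.005,0]],"dr":[[0,0,0],[0,0,0],[0,0,0],[0,0,0],[0,0,0],[0,0,0],[0,0,0],[0,0,0]],"jaw":[0,0,0,0,0,0,0,0]}'
python3 -m inch '{"translation":[[0,0,0],[0,0,0],[0,0,0],[0,0,0],[0,0,0],[0,0,0],[0,0,0],[0,0,0]],"dr":[[0,0,0],[0,0,0],[0,0,0],[0,0,0],[0,0,0],[0,0,0],[0,0,0],[0,0,0]],"jaw":[0,0,0,0,0,0,0,0]}'
python3 -c "
from h import *
s=r.sense();print(w2rail(s['tcp_pos']),s['force'])"
```

```text
time: 57.25
tcp_pos: [0.6136, 0.243, 0.0768]
tool_rot: [[1.0, -0.03, 0.001], [-0.03, -1.0, -0.008], [0.001, 0.008, -1.0]]
force: [-2.3, -8.5, 8.2]
gripper_width: 0.0137
gripper_force: 41.8
time: 58.05
tcp_pos: [0.6138, 0.2477, 0.0768]
tool_rot: [[1.0, -0.03, 0.004], [-0.03, -1.0, 0.003], [0.003, -0.003, -1.0]]
force: [1.0, 3.0, 5.0]
gripper_width: 0.0136
gripper_force: 41.5
[[0.00109798 0.21358567]] [0.9972477  3.0230776  5.04131235]
```

```bash
python3 -m inch '{"translation":[[0,-0.001,0],[0,0,0],[0,0,0],[0,0,0],[0,0,0],[0,0,0],[0,0,0],[0,0,0]],"dr":[[0,0,0],[0,0,0],[0,0,0],[0,0,0],[0,0,0],[0,0,0],[0,0,0],[0,0,0]],"jaw":[0,0,0.4,0.5,0.5,0.5,0.5,0.5]}'
python3 -m inch '{"translation":[[0,0,-0.02],[0,0,-0.04],[0,0,-0.04],[-0.02,0,-0.02],[-0.04,0,0],[-0.05,0,0],[-0.05,0,0],[-0.04,0,0]],"dr":[[0,0,0],[0,0,0],[0,0,0],[0,0,0],[0,0,0],[0,0,0],[0,0,0],[0,0,0]],"jaw":[0.5,0.5,0.5,0.5,0.5,0.5,0.5,0.5]}'
python3 -m inch '{"translation":[[-0.01,0,0],[0,0,0],[0,0,0],[0,0,0],[0,0,0],[0,0,0],[0,0,0],[0,0,0]],"dr":[[0,0,0],[0,0,0],[0,0,0],[0,0,0],[0,0,0],[0,0,0],[0,0,0],[0,0,0]],"jaw":[0.5,0.5,0.5,0.5,0.5,0.5,0.5,0.5]}'
python3 - <<'E'
from h import *
c=r.read_camera("top")
cv2.imwrite("pics/f.png",cv2.resize(c["pixels"][110:280,155:455],None,fx=2.6,fy=2.6,interpolation=cv2.INTER_CUBIC)[:,:,::-1])
m=cv2.inRange(cv2.cvtColor(c["pixels"],cv2.COLOR_RGB2HSV),(0,60,0),(12,255,200)); 
f=lambda u,v:w2rail(unproj(c,[u/2.6+155,v/2.6+110],.007)).round(4)
p=c["pixels"].astype(float)
for row in range(154,161):
    d=p[row,195:240].sum(1)/3; i=np.argmin(d); print(row,195+i,round(d.min()),w2rail(unproj(c,[195+i,row],.01)).round(4))
E
```

```text
time: 58.85
tcp_pos: [0.6125, 0.2473, 0.0748]
tool_rot: [[1.0, -0.03, 0.0], [-0.03, -1.0, 0.0], [0.0, -0.0, -1.0]]
force: [0.5, -0.3, 0.2]
gripper_width: 0.0425
gripper_force: 0.0
time: 59.65
tcp_pos: [0.4103, 0.2531, 0.1947]
tool_rot: [[1.0, -0.03, -0.0], [-0.03, -1.0, 0.001], [-0.0, -0.001, -1.0]]
force: [0.7, 1.0, -0.1]
gripper_width: 0.0425
gripper_force: 0.0
time: 60.45
tcp_pos: [0.4029, 0.2535, 0.1948]
tool_rot: [[1.0, -0.03, 0.0], [-0.03, -1.0, 0.0], [0.0, -0.0, -1.0]]
force: [0.3, 0.2, 0.6]
gripper_width: 0.0426
gripper_force: 0.0
154 218 121 [[0.0963 0.2093]]
155 217 89 [[0.0931 0.2121]]
156 217 64 [[0.0901 0.2119]]
157 217 54 [[0.0871 0.2117]]
158 217 76 [[0.0842 0.2115]]
159 233 63 [[0.0832 0.1646]]
160 234 40 [[0.0803 0.1615]]
```

View pics/f.png

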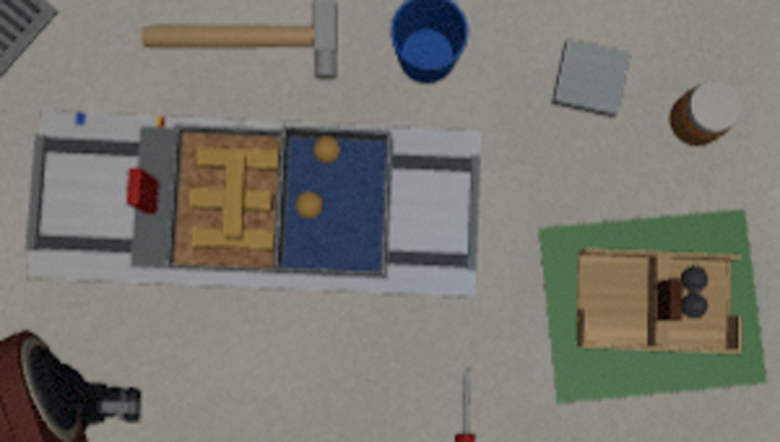

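The pointer sits on the yellow mark at (161,121). The two balls are in the pan, the four tubes are flat in the bay, and the tray is upright on the mat with both steel balls. Handing in.

```bash
python3 -c "
from plant import r
print(r.job_done())"
```

```text
the job is handed in; nothing more can be done
None
```

I handed the job in, but the interface returned no verdict. The last picture shows the carrier's pointer on the yellow mark, both brass balls in the pan, all four tubes flat in the bay (the fourth across the other three) and the tray upright on the mat with both steel balls.

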